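Box up a material sample set

ROBOT

A 6-joint arm with a two-finger parallel gripper is mounted at the origin on the work surface. World frame = base frame: x ahead of the robot, y to its left, z up, the work surface at z = 0. Lengths are in m, angles in rad, forces in N, time in s.
With the tool pointing down it reaches from about 0.25 to 0.775 m from the base axis. Payload 4 kg.
Tool frame: the origin (TCP) lies on the centre line of the jaws, within the pads' length; the fingertips stand 19 mm ahead of it and the grasp point (between the pads) is the TCP; x points along the fingers, z is the direction in which the jaws open and shut, and the axes are right-handed (so a half turn about x gives the same grasp; the last joint's range is limited). The gripper opens to 94 mm and grips with 3 to 60 N. Pads are 16 mm wide; open, the fingers measure 119 mm over their backs; the gripper's body (75 mm by 177 mm) begins 78 mm behind the grasp point.
Start: joints at [-1.215, 0.087, 1.371, -0, 1.684, -0.103], TCP at [0.244, -0.493, 0.189] pointing down, gripper open.
Joint ranges: [-3.1, 3.1], [-0.76, 2.03], [0.27, 2.55], [-1.08, 4.22], [0.17, 2.65], [-2.57, 2.57]. Speed limits (rad/s): [2.79, 2.79, 3.14, 3.14, 3.14, 3.14].

INTERFACE

Orientations are given as [roll, pitch, yaw] about the fixed x, y, z axes, in that order (R = Rz(yaw) Ry(pitch) Rx(roll)).
In Python, from bench import robot, snapshot, camera_params gives the robot as it stands.
- The arm moves only by the tool step_arm, never from a script. Its argument "motion" is text: rows parted by semicolons, each of 7 numbers parted by spaces: the opening in per cent of the stroke, from 0 (shut) to 100 (fully open), then the shift along the tool's x, y, z in cm, then the turn, a rotation vector about the tool's x, y, z in rad. A call has 1 to 20 rows; each row shifts and turns the commanded pose from where the row before left it, along the tool's axes as they then stand; what a row does not reach is not made up. A row lasts 1/12 s, in which the tool goes at most 41.7 mm and 7.16 degrees, less where a joint would pass 70% of its speed; a pose out of reach is approached as far as the arm can. A call with a gripper value outside its range is refused whole. The fingers move at their own pace and stop on an object; the grip force is fixed at half the most. Time passes only in rows, so rows that do not move let the fingers close. It gives the time, the measured TCP pose, the force and the opening at its end, in the units of the state.
- robot.get_obs(): the state, without advancing time (a new reading comes with each control period).
- snapshot(name): name is "side" or "top"; returns the picture (400x640x3 uint8, red, green, blue); there is no depth.
- camera_params(name): a dict with "fx", "fy", "cx", "cy" (pixels), "R" (3x3) and "t" (3): a world point X has camera coordinates R X + t. Camera axes: x right, y down, z forward; pixel columns grow to the right and rows downward; lengths in m; the calibration is good to about 2 mm. A picture is of the moment at which its call begins. camera_params takes no time and is no camera call.
- robot.close_job(): hands the job in, once; it reports no verdict.
The state is a dict: "time": time; "joint_positions": joint angles; "qvel": joint speeds; "joint_torque": joint torques, N m; "tool_pos": TCP position; "ee_rot": TCP orientation; "wrist_force": force on the tool from outside, world axes, zero at the start; "wrist_torque": the same for the moment, N m; "width": finger opening in m.
Only numpy, scipy, OpenCV 4.12 (cv2) and the standard library are available. Lean on these libraries where they do the work, as an engineer would, in place of code of your own. Each camera call takes 0.05 s, during which the arm holds its last target.

TASK

Make up a sample set: take the pale oak disc from the sloping rack and lay it flat and centred on the dish's cork pad, then lay the white marble disc centred on top of it. Then close the dish with whichever of the two look-alike grey lids goes fully down over its rim, leaving the other lid standing upright on the table clear of the dish. Set things down gently without dropping or forcing them, and leave the terracotta disc, the tape roll and the jar where they are.

Things in the scene. Friction and masses are not known exactly. Their poses are not given: they have to be found in the camera images.
- oak_disc_center (a point): pale oak disc, 60 mm across, 16 mm thick, lying on the sloping rack (30 degrees) against its low front lip, in one of the three places of the row. This point is its centre, half-way through; z is the disc's axis, pointing out of the slope (upwards and towards the robot); y lies level along the rack. About 35 g
- marble_disc_center (a point): white marble disc, 60 mm across, 16 mm thick, lying on the sloping rack (30 degrees) against its low front lip, in one of the three places of the row. This point is its centre, half-way through; z is the disc's axis, pointing out of the slope (upwards and towards the robot); y lies level along the rack. About 120 g
- clay_disc_center (a point): bystander: terracotta disc, 60 mm across, 16 mm thick, lying on the sloping rack (30 degrees) against its low front lip, in one of the three places of the row. This point is its centre, half-way through; z is the disc's axis, pointing out of the slope (upwards and towards the robot); y lies level along the rack
- lid_a_knob (a point): one of two outwardly equal grey lids, standing on the table: round cap, 102 mm across, open below, flat top 58 mm above its lower edge, then a round black knob 24 mm across, 24 mm high. 130 g. Hidden bores differ: one clears the dish's rim by 4 mm all round and goes fully down; the other stops on the rim, 8 mm higher. Which is which varies. Point: knob's centre, 70 mm above the lower edge; z up
- lid_b_knob (a point): one of two outwardly equal grey lids, standing on the table: round cap, 102 mm across, open below, flat top 58 mm above its lower edge, then a round black knob 24 mm across, 24 mm high. 130 g. Hidden bores differ: one clears the dish's rim by 4 mm all round and goes fully down; the other stops on the rim, 8 mm higher. Which is which varies. Point: knob's centre, 70 mm above the lower edge; z up
- dish_pad (a point): centre of the top of the cork pad (60 mm across, top 24 mm above the table) in the middle of the round dish; z up. The dish is fixed to the table: a white plate 124 mm across, 6 mm thick, with a blue upright rim 88 mm across outside, 3 mm thick, its top 14 mm above the table (10 mm below the pad's top)
- dish_seat (a point): centre of the dish's plate, at the height of its upper face (6 mm above the table), on which the right lid's skirt comes to stand; z up
- rack: fixed black rack, 420 mm long (y), sloping 30 degrees, low edge with 8 mm lip to the robot. Origin on the table under the row's middle, x away from the robot. Discs 115 mm apart, undersides' middles 40 mm up. A lamp rail (16 mm bar along y, at x +30 mm, 150 mm up, posts at y -200 and +200 mm) blocks a gripper coming straight down: tilt with the slope
- tape_roll: bystander: yellow tape roll, 90 mm across, 24 mm high; origin under its centre
- jar: bystander: amber glass jar with black cap, 56 mm across, 75 mm high; origin under its centre
Not all that is in view belongs to the job. What is meant by the part that bears oak_disc_center is not black, and is the larger of those in its own colour.

How it is judged:
On the way, in this order (a step that is already met when the one before it is completed fails the run):
1. the oak disc lies flat and centred on the cork pad, let go (horizontal distance between oak_disc_center and dish_pad below 0.007 m and angle between oak_disc_center's own z axis and vertical below 0.08 rad and z of oak_disc_center in the frame of dish_pad between 0.004 and 0.012 m and linear speed of oak_disc below 0.03 m/s and contact force between oak_disc and the fingers below 0.1 N), for 0.2 s.
2. the marble disc lies flat and centred on the oak disc on the pad, let go (horizontal distance between each of oak_disc_center, marble_disc_center and dish_pad below 0.007 m and angle between each of oak_disc_center, marble_disc_center's own z axis and vertical below 0.08 rad and z of oak_disc_center in the frame of dish_pad between 0.004 and 0.012 m and linear speed of each of oak_disc, marble_disc below 0.03 m/s and z of marble_disc_center in the frame of dish_pad between 0.02 and 0.028 m and contact force between marble_disc and the fingers below 0.1 N), for 0.2 s.
At the end, for the whole second after the job is handed in: Oak on the cork pad, marble on the oak: flat, at rest, both within 7 mm of the pad's centre. One lid over them, level, down on the dish's plate (within 3.5 mm high, 8 mm sideways). The other lid upright on the table, 105 mm or more from the dish's centre (horizontal distance between each of oak_disc_center, marble_disc_center and dish_pad below 0.007 m and angle between each of oak_disc_center, marble_disc_center's own z axis and vertical below 0.08 rad and z of oak_disc_center in the frame of dish_pad between 0.004 and 0.012 m and linear speed of each of oak_disc, marble_disc below 0.03 m/s and z of marble_disc_center in the frame of dish_pad between 0.02 and 0.028 m and ((horizontal distance between lid_a_knob and dish_seat below 0.008 m and z of lid_a_knob in the frame of dish_seat below 0.0735 m and angle between each of lid_a_knob, lid_b_knob's own z axis and vertical below 0.05 rad and linear speed of each of lid_a, lid_b below 0.02 m/s and height (world z) of lid_b_knob below 0.074 m and horizontal distance between lid_b_knob and dish_seat above 0.105 m) or (horizontal distance between lid_b_knob and dish_seat below 0.008 m and z of lid_b_knob in the frame of dish_seat below 0.0735 m and angle between each of lid_b_knob, lid_a_knob's own z axis and vertical below 0.05 rad and linear speed of each of lid_b, lid_a below 0.02 m/s and height (world z) of lid_a_knob below 0.074 m and horizontal distance between lid_a_knob and dish_seat above 0.105 m))); the robot touches nothing.
It fails at once if a disc or lid is dropped (falls free faster than 0.5 m/s) ((contact force between oak_disc and anything else below 0.02 N and linear speed of oak_disc above 0.5 m/s) or (contact force between marble_disc and anything else below 0.02 N and linear speed of marble_disc above 0.5 m/s) or (contact force between lid_a and anything else below 0.02 N and linear speed of lid_a above 0.5 m/s) or (contact force between lid_b and anything else below 0.02 N and linear speed of lid_b above 0.5 m/s)).
It fails at once if a disc or lid is jammed down on the dish or stack (over 120 N summed over the contact points) (contact force between any of oak_disc, lid_a, lid_b and dish above 120 N or contact force between oak_disc and marble_disc above 120 N).
It fails at once if the terracotta disc is moved more than 15 mm (distance of clay_disc_center from where it was at the start of the episode above 0.015 m).
It fails at once if the tape roll or the jar is moved more than 20 mm (distance of any of tape_roll, jar from where it was at the start of the episode above 0.02 m).
It also fails if it takes over 72 s, if anything falls off the work surface, if the arm or the gripper's body presses on something with over 40 N, if the wrist force passes 120 N, or if a joint passes its speed limit or range.

## Working session

There is one attempt and no reset: what is moved stays moved. The work goes in short steps, Python scripts to look and compute and a tool call to move; the robot and the scene stay as the last step left them, time stands still between calls to the robot, and variables do not carry over. Pictures are saved under pics/ and viewed, and the job is handed in when it is done.

Besides the shell and the picture viewer there is one more tool, called after "Request:" as name(argument=value, ...), one argument or row to a line, values as JSON. step_arm: Moves the arm, as the interface text tells. Its arguments: {"type":"object","properties":{"motion":{"type":"string"}},"required":["motion"]}

```bash
ls; mkdir -p pics
python3 - <<'E'
from bench import robot, snapshot, camera_params
import cv2
for n in("side","top"):
    im=snapshot(n); cv2.imwrite(f"pics/{n}0.png",im[:,:,::-1]); p=camera_params(n); print(n,p)
o=robot.get_obs(); print({k:o[k] for k in("time","tool_pos","ee_rot","width","wrist_force")})
E
```

```text
pics
side {'fx': 520.2920892881576, 'fy': 520.2920892881576, 'cx': 321.10723049166603, 'cy': 203.05956977958343, 'R': array([[ 0.99087488, -0.13413868,  0.01318302],
       [-0.07944286, -0.66023889, -0.74684231],
       [ 0.10888439,  0.73897999, -0.66487049]]), 't': array([-0.58151626,  0.06469188,  1.20704376])}
top {'fx': 367.9059339876538, 'fy': 367.9059339876538, 'cx': 316.9315396818038, 'cy': 200.55537563214335, 'R': array([[-0.00906778, -0.99986353, -0.01380902],
       [-0.98110818,  0.01156476, -0.19311394],
       [ 0.19324729,  0.01179703, -0.98107916]]), 't': array([-0.02361975,  0.57872361,  1.01955362])}
{'time': 0.1, 'tool_pos': array([ 0.24338889, -0.49264148,  0.18753559]), 'ee_rot': array([3.03650854, 1.56884821, 1.92447124]), 'width': 0.09373061465102496, 'wrist_force': array([ 0.36594884, -0.51972614,  0.14097672])}
```

View pics/side0.png

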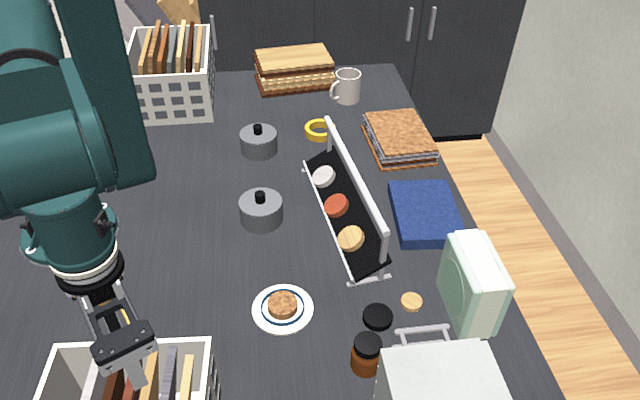

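View pics/top0.png

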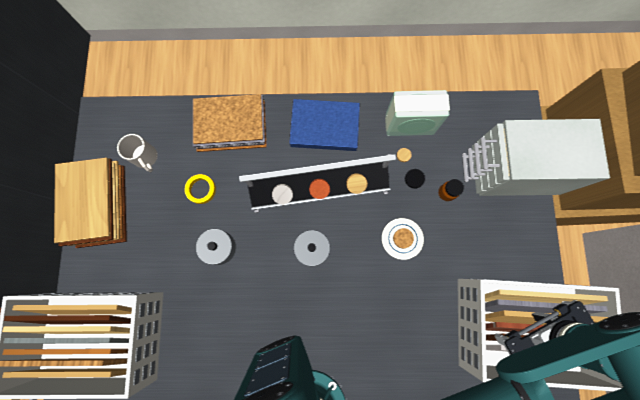

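Run:
```python
import cv2, numpy as np
s=cv2.imread("pics/side0.png"); t=cv2.imread("pics/top0.png")
a=cv2.resize(s[150:330,230:430],None,fx=4,fy=3.3,interpolation=cv2.INTER_CUBIC)
a=cv2.resize(s[150:300,290:430],None,fx=4,fy=4,interpolation=cv2.INTER_CUBIC)
cv2.imwrite("pics/c1.png",a)
b=cv2.resize(t[140:280,240:440],None,fx=4,fy=4,interpolation=cv2.INTER_CUBIC)
cv2.imwrite("pics/c2.png",b)
```

```text
(no output)
```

View pics/c1.png

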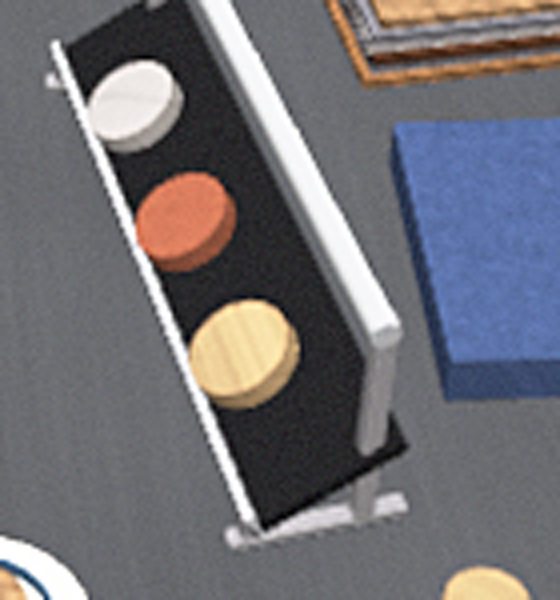

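View pics/c2.png

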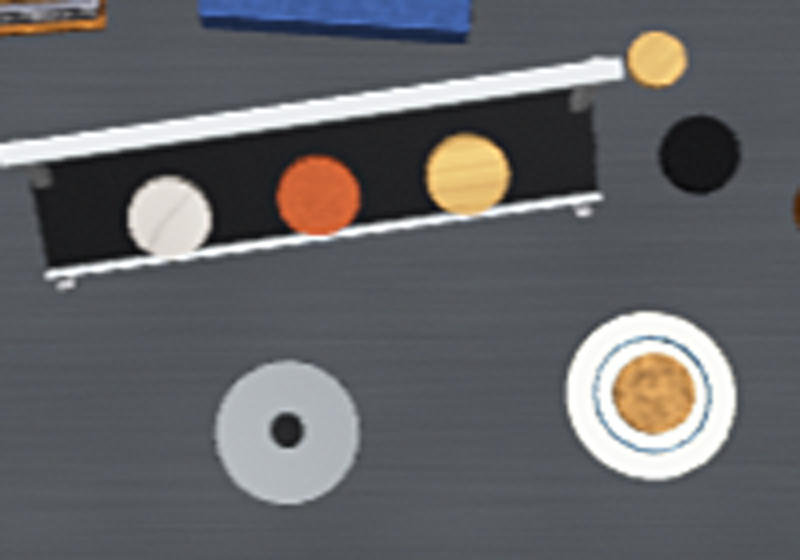

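Candidates for the oak disc: the disc on the rack (side 351,238 / top 357,184), the smaller oak-coloured disc on the table (side 412,302 / top 404,155) and the black disc (top 415,178). The one on the rack is the larger oak one, and the crop confirms it. The marble disc is at top (282,194) and the clay disc at (319,189).

```bash
cat > h.py <<'E'
import numpy as np, cv2
from bench import robot, snapshot, camera_params
P={n:camera_params(n) for n in("side","top")}
def ray(n,u,v):
    p=P[n];d=p["R"].T@np.array([(u-p["cx"])/p["fx"],(v-p["cy"])/p["fy"],1.]);return -p["R"].T@p["t"],d/np.linalg.norm(d)
def onz(n,u,v,z):
    c,d=ray(n,u,v);return c+d*(z-c[2])/d[2]
def tri(u1,u2):
    (a,d),(b,e)=ray("side",*u1),ray("top",*u2)
    s=np.linalg.lstsq(np.c_[d,-e],b-a,rcond=None)[0];p,q=a+d*s[0],b+e*s[1];return (p+q)/2,np.linalg.norm(p-q)
def proj(n,X):
    p=P[n];c=p["R"]@np.asarray(X)+p["t"];return p["fx"]*c[0]/c[2]+p["cx"],p["fy"]*c[1]/c[2]+p["cy"]
def blob(mask,roi,k=0):
    x0,y0,x1,y1=roi;m=np.zeros(mask.shape,np.uint8);m[y0:y1,x0:x1]=mask[y0:y1,x0:x1]
    n,l,st,c=cv2.connectedComponentsWithStats(m);i=1+np.argmax(st[1:,4]);mm=(l==i).astype(np.uint8)
    cs=cv2.findContours(mm,cv2.RETR_EXTERNAL,cv2.CHAIN_APPROX_NONE)[0];h=max(cs,key=cv2.contourArea)
    return c[i],st[i],cv2.convexHull(h),mm
E
python3 - <<'E'
from h import *
s=cv2.imread("pics/side0.png"); t=cv2.imread("pics/top0.png")
H=lambda i:cv2.cvtColor(i,cv2.COLOR_BGR2HSV)
t_=H(t);s_=H(s)
print("camC",[(-P[n]["R"].T@P[n]["t"]).round(3) for n in P])
def show(nm,n,mask,roi,z):
    c,st,h,mm=blob(mask.astype(np.uint8),roi)
    pts=np.array([onz(n,*p[0],z) for p in h]); (e,ax,an)=cv2.fitEllipse(h)
    cc,r=cv2.minEnclosingCircle(pts[:,:2].astype(np.float32))
    print(nm,n,"cent",c.round(1),"ell",np.round(e,1),np.round(ax,1),"area",st[4],"world",onz(n,*c,z).round(4),"circ",np.round(cc,4),round(r,4),"ell->",onz(n,*e,z).round(4))
sat=t_[:,:,1];v=t_[:,:,2]
show("oak","top",(sat>70)&(v>120),(338,168,376,198),.0539)
show("clay","top",(sat>70)&(v>120),(300,170,338,201),.0539)
show("marble","top",(v>150),(268,180,298,203),.0539)
show("pad","top",(sat>70)&(v>80),(385,222,420,256),.024)
show("plate","top",(v>190)|(sat>70),(370,210,435,270),.006)
show("lid1","top",(v>120),(290,225,335,270),.058)
show("lid2","top",(v>120),(190,225,236,270),.058)
show("knob1","top",(v<70),(300,235,325,260),.082)
show("knob2","top",(v<70),(203,236,222,256),.082)
show("padS","side",(s_[:,:,1]>90)&(s_[:,:,2]>60),(266,288,301,322),.024)
show("oakS","side",(s_[:,:,1]>70)&(s_[:,:,2]>160),(330,215,372,254),.0539)
show("plateS","side",(s_[:,:,2]>190)|(s_[:,:,1]>70),(240,275,325,345),.006)
show("roll","top",(sat>120)&(v>150),(175,165,225,215),.024)
E
```

```text
camC [array([ 0.45 , -0.927,  0.859]), array([ 0.371, -0.042,  1.112])]
oak top cent [356.5 183.3] ell [356.4 183.2] [19.9 20.8] area 329 world [ 0.6295 -0.1468  0.0539] circ [ 0.6295 -0.1468] 0.0312 ell-> [ 0.6297 -0.1466  0.0539]
clay top cent [319.1 188.6] ell [319.1 188.7] [20.  20.3] area 327 world [ 0.6146 -0.0365  0.0539] circ [ 0.6148 -0.0364] 0.0307 ell-> [ 0.6144 -0.0365  0.0539]
marble top cent [282.3 194. ] ell [284.4 196.5] [20.  28.8] area 323 world [0.5997 0.072  0.0539] circ [0.5951 0.0639] 0.0404 ell-> [0.5921 0.0659 0.0539]
pad top cent [403.1 237.8] ell [403.1 237.9] [19.8 20.3] area 324 world [ 0.4701 -0.2821  0.024 ] circ [ 0.4702 -0.2821] 0.0302 ell-> [ 0.4698 -0.282   0.024 ]
plate top cent [402.2 238.5] ell [402.3 238.5] [40.6 42.3] area 1328 world [ 0.4695 -0.2833  0.006 ] circ [ 0.4698 -0.2835] 0.0627 ell-> [ 0.4696 -0.2834  0.006 ]
lid1 top cent [311.4 247.7] ell [311.3 247.7] [35.6 36.3] area 972 world [ 0.4415 -0.0126  0.058 ] circ [ 0.4422 -0.0126] 0.0518 ell-> [ 0.4416 -0.0124  0.058 ]
lid2 top cent [213.2 246.2] ell [213.1 246.1] [34.8 36.8] area 942 w
[... 334 characters left out ...]
2 ] circ [0.4487 0.2647] 0.0123 ell-> [0.4486 0.2644 0.082 ]
padS side cent [282.1 304. ] ell [282.6 303.2] [30.3 36. ] area 735 world [ 0.4697 -0.288   0.024 ] circ [ 0.4709 -0.286 ] 0.0384 ell-> [ 0.4708 -0.2864  0.024 ]
oakS side cent [350.4 237.1] ell [350.5 237.4] [24.2 27.4] area 506 world [ 0.6299 -0.1506  0.0539] circ [ 0.6276 -0.1477] 0.0382 ell-> [ 0.6299 -0.1516  0.0539]
plateS side cent [282.2 309. ] ell [282.1 308.9] [50.7 62.1] area 2433 world [ 0.4693 -0.2866  0.006 ] circ [ 0.4697 -0.2838] 0.0627 ell-> [ 0.4692 -0.2864  0.006 ]
roll top cent [198.9 188. ] ell [199. 188.] [28.5 30.4] area 389 world [0.628  0.3301 0.024 ] circ [0.6284 0.3301] 0.0462 ell-> [0.6279 0.3299 0.024 ]
```

```bash
cat >> h.py <<'E'
from scipy.spatial.transform import Rotation as Ro
def cur():
    o=robot.get_obs();return np.array(o["tool_pos"]),Ro.from_euler("xyz",o["ee_rot"]).as_matrix(),o
def frame(xd,zd):
    x=np.array(xd,float);x/=np.linalg.norm(x);z=np.array(zd,float);z-=x*(z@x);z/=np.linalg.norm(z);return np.c_[x,np.cross(z,x),z]
def plan(p,Rt=None):
    """print turn (tool rotvec) then shift in turned frame (cm)"""
    p0,R0,o=cur();Rt=R0 if Rt is None else Rt
    rv=Ro.from_matrix(R0.T@Rt).as_rotvec();d=Rt.T@(np.array(p)-p0)*100
    print("pos",p0.round(4),"turn",rv.round(3),"|%.3f|"%np.linalg.norm(rv),"shift cm (target frame)",d.round(2),"|%.1f|"%np.linalg.norm(d),"(cur frame)",(R0.T@(np.array(p)-p0)*100).round(2))
E
python3 - <<'E'
from h import *
print("tri oak",tri((350.75,237),(356.5,183.3)))
print("tri pad", tri((282.6,302.5),(403.1,237.8)))
# knob top / lids tri: lid top ellipse in side
s=cv2.imread("pics/side0.png");g=cv2.cvtColor(s,cv2.COLOR_BGR2HSV)
print(g[186:232:3,261,2],g[305,240:330:4,2],g[280:336:4,282,2])
# side blob for oak: bright top face only
for th in (150,170,190,200,210,220):
    m=((g[:,:,1]>70)&(g[:,:,2]>th)).astype(np.uint8);c,st,h,_=blob(m,(330,215,372,254));e=cv2.fitEllipse(h);print(th,c.round(1),st[4],np.round(e[0],1),np.round(e[1],1))
p,R,o=cur();print(R.round(3))
ry=np.array([0.5997-.6295,.072+.1468,0]);ry/=np.linalg.norm(ry);print("yaw",np.arctan2(-ry[0],ry[1]))
# lip ends, top view crop px->full
for z in(.03,.04): 
    a=onz("top",240+45/4,140+275/4,z);b=onz("top",240+602/4,140+197/4,z);print(z,a.round(3),b.round(3),np.linalg.norm(a-b),np.arctan2(-(a-b)[0],(a-b)[1]))
E
```

```text
tri oak (array([ 0.63087278, -0.14728993,  0.05053727]), np.float64(0.001127106071800035))
tri pad (array([ 0.47063477, -0.28259079,  0.02134488]), np.float64(0.0007452837470483))
[110 179  50  44  31  22 144 187 190 190 138 101  99 100  99 100] [116 108 114 243 254 255 255 233 219 223 219 235 219 210 195 255 234 254
 255 112 113 114 111] [109 251 255 221 222 238 233 226 180 141 252 113 255 255]
150 [350.4 237.3] 521 [350.5 237.5] [24.5 27.4]
170 [350.2 236.8] 486 [350.4 237.2] [23.6 27.3]
190 [349.3 236.6] 443 [349.7 236.6] [21.2 27. ]
200 [349.3 236.5] 433 [349.2 236.5] [20.3 26.6]
210 [349.2 236.5] 428 [349.2 236.5] [20.3 26.5]
220 [349.2 236.5] 419 [349.2 236.5] [19.9 26.4]
[[-0.001  0.897  0.443]
 [ 0.002  0.443 -0.897]
 [-1.     0.    -0.002]]
yaw 0.13536454857801514
0.03 [0.561 0.167 0.03 ] [ 0.616 -0.251  0.03 ] 0.4217735774905687 0.13005536552102046
0.04 [0.559 0.165 0.04 ] [ 0.613 -0.249  0.04 ] 0.41787439063608955 0.13005536552102032
```

Request:
step_arm(
  motion="100 -3 0 0 0 0 0;100 -3 0 0 0 0 0;100 -3 0 0 0 0 0;100 0 0 0 0 0 0",
)

```text
time: 0.43
tool_pos: [0.2443, -0.4951, 0.2854]
ee_rot: [-0.099, 1.56, -1.211]
wrist_force: [0.5, -0.1, 1.5]
width: 0.0939
```

```bash
cat >> h.py <<'E'
yw=0.132
rx=np.array([np.cos(yw),np.sin(yw),0]);rry=np.array([-np.sin(yw),np.cos(yw),0]);nn=-.5*rx+.866*np.array([0,0,1.])
Rrack=frame(-nn,-rry)
OAK=np.array([.6297,-.1469,.0539]);MAR=np.array([.5999,.0720,.0539]);PAD=np.array([.470,-.2825,.024])
E
python3 - <<'E'
from h import *
print(tri((349.2,236.5),(356.5,183.3)))
plan(OAK+.120*nn,Rrack); print((OAK+.12*nn))
E
```

```text
(array([ 0.62882656, -0.14707435,  0.0526744 ]), np.float64(0.0018323872934765824))
pos [ 0.2443 -0.4951  0.2854] turn [ 0.322 -0.075  0.518] |0.615| shift cm (target frame) [ 29.44  25.48 -29.44] |48.8| (cur frame) [ 12.53  44.3  -16.22]
[ 0.57022196 -0.15479702  0.15782   ]
```

Request:
step_arm(
  motion="100 0 0 0 0.054 -0.012 0.086;100 0 0 0 0.054 -0.012 0.086;100 0 0 0 0.054 -0.012 0.086;100 0 0 0 0.054 -0.012 0.086;100 0 0 0 0.054 -0.012 0.086;100 0 0 0 0.052 -0.014 0.088;100 2.2 1.9 -2.2 0 0 0;100 2.2 1.9 -2.2 0 0 0;100 2.2 1.9 -2.2 0 0 0;100 2.2 1.9 -2.2 0 0 0;100 2.2 1.9 -2.2 0 0 0;100 2.2 1.9 -2.2 0 0 0;100 2.2 1.9 -2.2 0 0 0;100 2.2 1.9 -2.2 0 0 0;100 2.2 1.9 -2.2 0 0 0;100 2.2 1.9 -2.2 0 0 0;100 2.2 1.9 -2.2 0 0 0;100 2.2 1.9 -2.2 0 0 0;100 0 0 0 0 0 0",
)

```text
time: 2.02
tool_pos: [0.536, -0.1802, 0.1622]
ee_rot: [1.604, 1.053, 0.169]
wrist_force: [-1.0, 1.5, -0.5]
width: 0.0941
```

Run:
```python
from h import *
plan(OAK+.120*nn,Rrack);plan(OAK+.005*nn,Rrack)
for n in("side","top"): cv2.imwrite(f"pics/{n}1.png",snapshot(n)[:,:,::-1])
a=cv2.imread("pics/side1.png")[60:320,200:520];b=cv2.imread("pics/top1.png")[100:300,230:430]
cv2.imwrite("pics/m1.png",np.hstack([cv2.resize(a,(460,374)),cv2.resize(b,(340,374))]))
```

```text
pos [ 0.536  -0.1802  0.1622] turn [-0.002 -0.018  0.006] |0.019| shift cm (target frame) [ 2.25  3.01 -2.07] |4.3| (cur frame) [ 2.27  3.02 -2.03]
pos [ 0.536  -0.1802  0.1622] turn [-0.002 -0.018  0.006] |0.019| shift cm (target frame) [13.75  3.01 -2.07] |14.2| (cur frame) [13.76  3.09 -1.82]
```

View pics/m1.png

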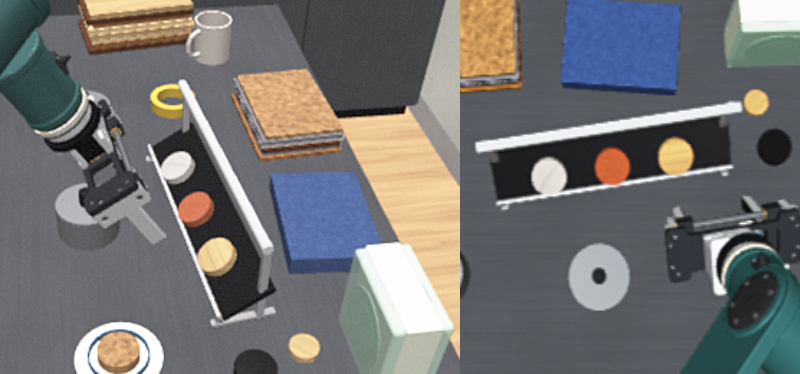

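The picture shows the gripper tilted with the slope in front of the rack, with the rail clear of it. The oak disc is still at crop (675,155).

Request:
step_arm(
  motion="100 1 1.5 -1 -0.002 -0.018 0.006;100 1.25 1.5 -1.05 0 0 0;100 0 0 0 0 0 0;100 2.5 0 0 0 0 0;100 2.5 0 0 0 0 0;100 2 0 0 0 0 0;100 0 0 0 0 0 0;100 0 0 0 0 0 0",
)

```text
time: 2.78
tool_pos: [0.6029, -0.1591, 0.0996]
ee_rot: [1.562, 1.047, 0.115]
wrist_force: [-0.2, -0.9, -0.2]
width: 0.094
```

Run:
```python
from h import *
plan(OAK+.005*nn,Rrack)
for n in("side","top"): cv2.imwrite(f"pics/{n}2.png",snapshot(n)[:,:,::-1])
a=cv2.imread("pics/side2.png")[150:310,270:430];b=cv2.imread("pics/top2.png")[140:260,290:410]
cv2.imwrite("pics/m2.png",np.hstack([cv2.resize(a,(400,400)),cv2.resize(b,(400,400))]))
```

```text
pos [ 0.6029 -0.1591  0.0996] turn [-0.006  0.008 -0.   ] |0.010| shift cm (target frame) [ 4.86  0.16 -0.86] |4.9| (cur frame) [ 4.86  0.15 -0.9 ]
```

View pics/m2.png

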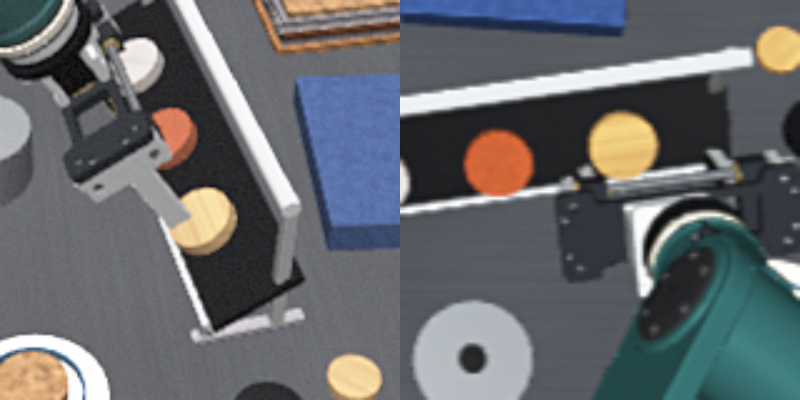

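The fingers straddle the oak disc but sit about 9 mm to its right, so I'll correct sideways before going in.

Request:
step_arm(
  motion="100 0.5 0.15 -0.88 -0.006 0.008 0;100 0 0 0 0 0 0;100 1.5 0 0 0 0 0;100 1.5 0 0 0 0 0;100 0.8 0 0 0 0 0;100 0 0 0 0 0 0;100 0 0 0 0 0 0",
)

```text
time: 3.47
tool_pos: [0.6258, -0.1459, 0.0643]
ee_rot: [1.568, 1.045, 0.131]
wrist_force: [-0.4, 0.0, -0.1]
width: 0.0941
```

Run:
```python
from h import *
plan(OAK+.005*nn,Rrack);print(cur()[2]["wrist_force"])
```

```text
pos [ 0.6258 -0.1459  0.0643] turn [ 0.003  0.    -0.002] |0.004| shift cm (target frame) [ 0.59 -0.19  0.15] |0.6| (cur frame) [ 0.59 -0.2   0.15]
[-0.37605639  0.04561255 -0.08990093]
```

Request:
step_arm(
  motion="100 0.5 -0.15 0.15 0 0 0;100 0 0 0 0 0 0;100 0 0 0 0 0 0;100 0 0 0 0 0 0",
)

```text
time: 3.8
tool_pos: [0.6274, -0.1477, 0.0598]
ee_rot: [1.566, 1.044, 0.13]
wrist_force: [0.7, 0.6, -0.7]
width: 0.0941
```

Run:
```python
from h import *
plan(OAK+.005*nn,Rrack);print(cur()[2]["wrist_force"])
for n in("side","top"): cv2.imwrite(f"pics/{n}3.png",snapshot(n)[:,:,::-1])
a=cv2.imread("pics/side3.png")[150:310,270:430];b=cv2.imread("pics/top3.png")[140:260,290:410]
cv2.imwrite("pics/m3.png",np.hstack([cv2.resize(a,(400,400)),cv2.resize(b,(400,400))]))
```

```text
pos [ 0.6274 -0.1477  0.0598] turn [ 0.002  0.001 -0.003] |0.004| shift cm (target frame) [ 0.13 -0.08 -0.05] |0.2| (cur frame) [ 0.13 -0.08 -0.05]
[ 0.7297148   0.6095848  -0.68382099]
```

View pics/m3.png

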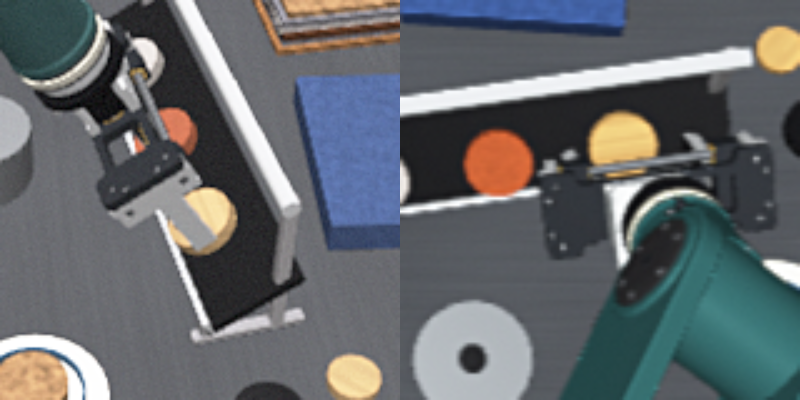

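Request:
step_arm(
  motion="100 0.1 0 0 0 0 0;0 0 0 0 0 0 0;0 0 0 0 0 0 0;0 0 0 0 0 0 0;0 0 0 0 0 0 0;0 0 0 0 0 0 0;0 0 0 0 0 0 0",
)

```text
time: 4.48
tool_pos: [0.6278, -0.1475, 0.0584]
ee_rot: [1.567, 1.044, 0.13]
wrist_force: [-0.7, -0.2, -0.3]
width: 0.058
```

Request:
step_arm(
  motion="0 0 0 0 0 0 0;0 -1 0 0 0 0 0;0 -2 0 0 0 0 0;0 -3 0 0 0 0 0;0 -3 0 0 0 0 0;0 -3 0 0 0 0 0;0 0 0 0 0 0 0;0 0 0 0 0 0 0",
)

```text
time: 5.15
tool_pos: [0.5686, -0.1563, 0.1657]
ee_rot: [1.559, 1.04, 0.123]
wrist_force: [-0.2, -0.6, -1.3]
width: 0.0043
```

Run:
```python
from h import *
p,R,o=cur();print(p,o["width"],o["wrist_force"])
for n in("side","top"): cv2.imwrite(f"pics/{n}4.png",snapshot(n)[:,:,::-1])
a=cv2.imread("pics/side4.png")[110:270,230:390];b=cv2.imread("pics/top4.png")[140:260,290:410]
cv2.imwrite("pics/m4.png",np.hstack([cv2.resize(a,(400,400)),cv2.resize(b,(400,400))]))
```

```text
[ 0.56858197 -0.15634958  0.1656971 ] 0.004285096764153961 [-0.20322487 -0.61799313 -1.27287224]
```

View pics/m4.png

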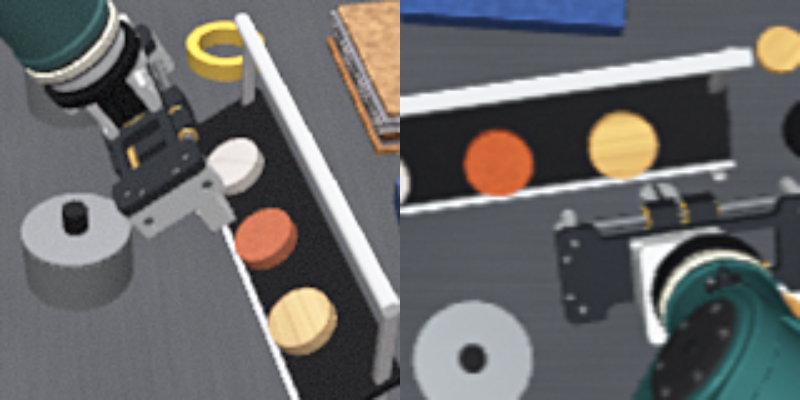

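Run:
```python
from h import *
p=np.array([0.6276,-.1476,.0598]);R=Ro.from_euler("xyz",[1.566,1.044,.13]).as_matrix()
print(R.round(3))
a=cv2.imread("pics/side3.png")
b=cv2.resize(a[200:270,320:400],None,fx=10,fy=8,interpolation=cv2.INTER_CUBIC)
for t,c in((.019,(0,0,255)),(0,(0,255,0))):
  for yy in(-.008,.008):
    for w in(.047,.0595):
      u,v=proj("side",p+R@[t,yy,w]);print(t,yy,w,u,v);cv2.circle(b,(int((u-320+.5)*10),int((v-200+.5)*8)),4,c,-1)
u,v=proj("side",OAK);cv2.circle(b,(int((u-320+.5)*10),int((v-200+.5)*8)),5,(255,0,0),-1)
cv2.imwrite("pics/m5.png",b)
```

```text
[[ 0.499  0.856  0.134]
 [ 0.065  0.117 -0.991]
 [-0.864  0.503  0.002]]
0.019 -0.008 0.047 356.6951672599439 256.01446642384195
0.019 -0.008 0.0595 358.5594134762352 260.2507036236024
0.019 0.008 0.047 363.1041058224264 252.2084977801254
0.019 0.008 0.0595 365.02517726213756 256.42306253873784
0 -0.008 0.047 352.83195487237504 251.55023639662926
0 -0.008 0.0595 354.6862903297759 255.79971001813064
0 0.008 0.047 359.30768032767713 247.6892811168868
0 0.008 0.0595 361.2200485443482 251.91639820244814
```

View pics/m5.png

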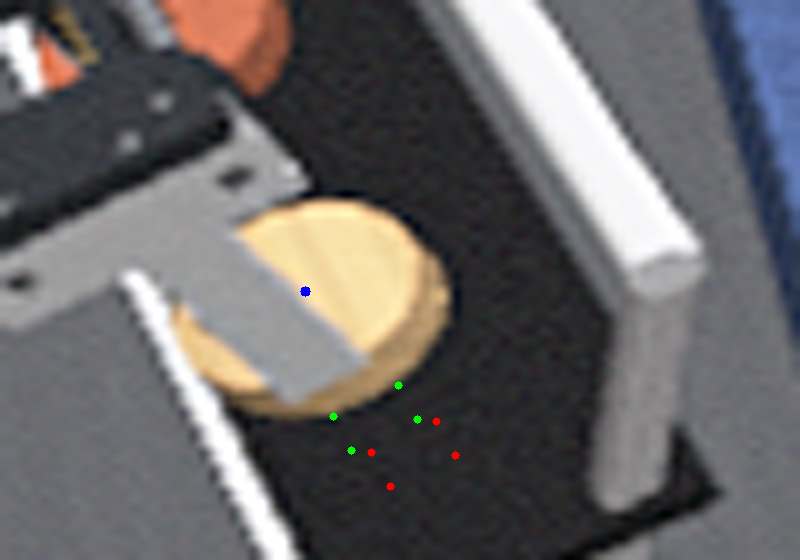

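Run:
```python
from h import *
def draw(img,n,p,R,w,roi,f,out):
    a=cv2.imread(img);x0,y0,x1,y1=roi
    b=cv2.resize(a[y0:y1,x0:x1],None,fx=f,fy=f,interpolation=cv2.INTER_CUBIC)
    for t,c in((.019,(0,0,255)),(0,(0,255,0)),(-.078,(255,0,255))):
      for s in(-1,1):
       for yy in (-.008,.008):
        for ww in (w/2,w/2+.0125):
          u,v=proj(n,p+R@[t,yy,s*ww]);cv2.circle(b,(int((u-x0+.5)*f),int((v-y0+.5)*f)),2,c,-1)
    cv2.imwrite(out,b)
p=np.array([0.2434,-.4926,.1875]);R=Ro.from_euler("xyz",[3.0365,1.5688,1.9245]).as_matrix()
draw("pics/side0.png","side",p,R,.094,(50,250,200,399),4,"pics/d0.png")
p,R,o=cur();print(p,o["width"])
draw("pics/side4.png","side",p,R,.004,(230,110,390,260),4,"pics/d1.png")
draw("pics/top4.png","top",p,R,.004,(320,160,460,280),4,"pics/d2.png")
```

```text
[ 0.56752426 -0.15511284  0.16147712] 0.0002958626605675419
```

View pics/d0.png

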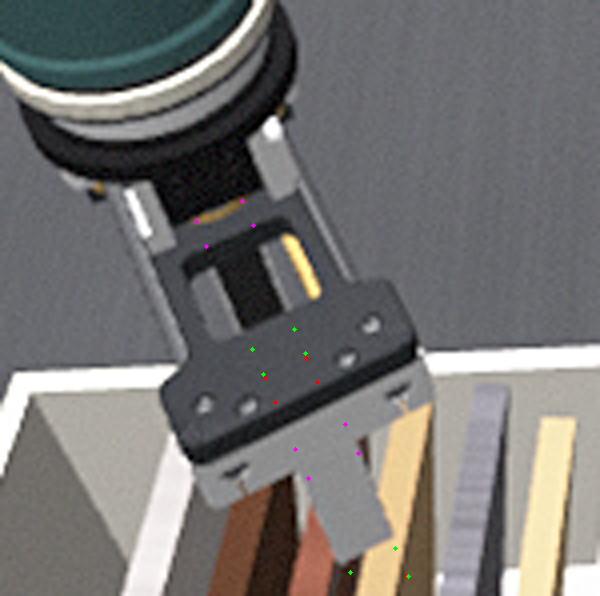

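View pics/d1.png

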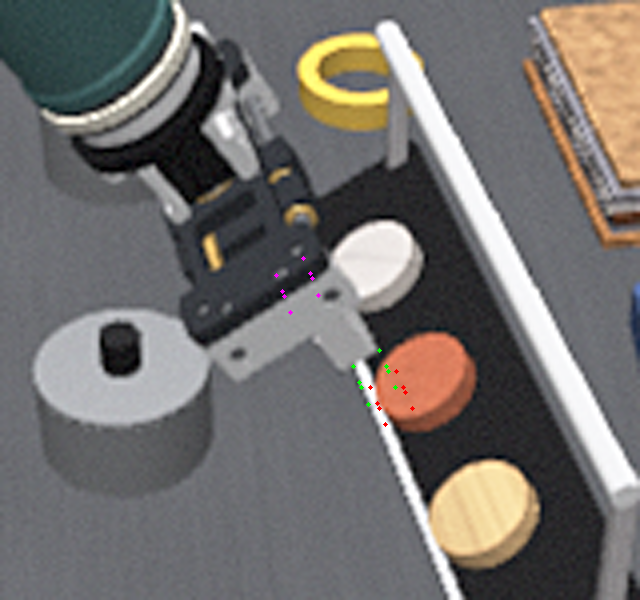

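View pics/d2.png

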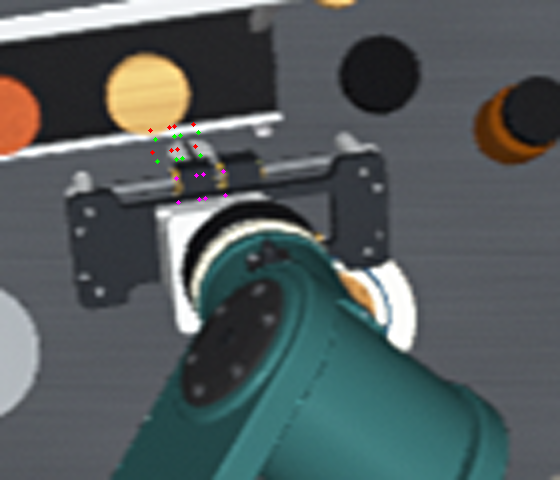

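Run:
```python
import cv2,numpy as np
a=cv2.imread("pics/side0.png")[340:399,100:170];b=cv2.imread("pics/side4.png")[170:220,290:350];c=cv2.imread("pics/top4.png")[180:215,340:390]
cv2.imwrite("pics/e.png",np.hstack([cv2.resize(x,(260,int(260*x.shape[0]/x.shape[1])),interpolation=cv2.INTER_CUBIC)[:180].copy() for x in(a,b,c)]))
for i,(x,f) in enumerate(((a,8),(b,10),(c,12))): cv2.imwrite(f"pics/e{i}.png",cv2.resize(x,None,fx=f,fy=f,interpolation=cv2.INTER_CUBIC))
```

```text
(no output)
```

View pics/e0.png

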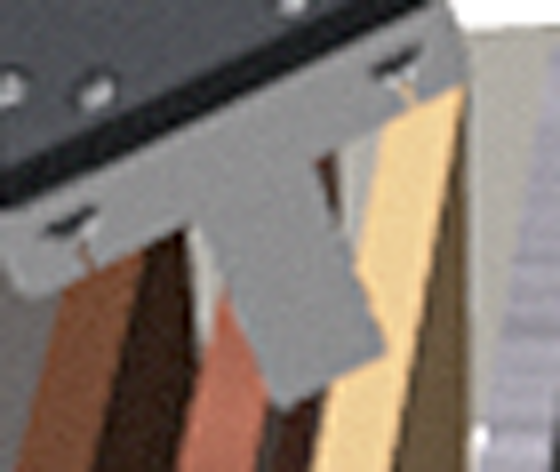

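View pics/e1.png

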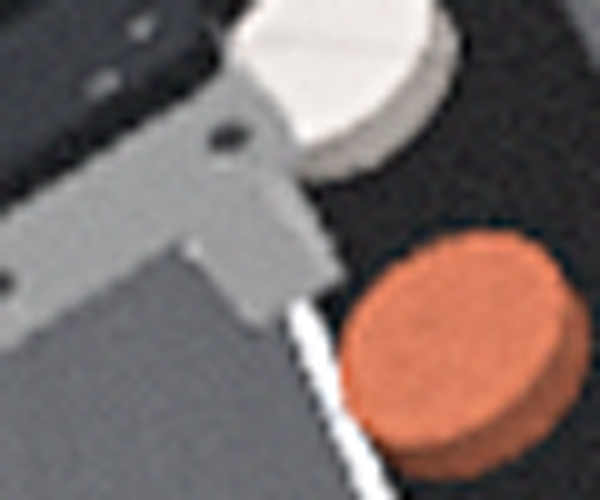

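View pics/e2.png

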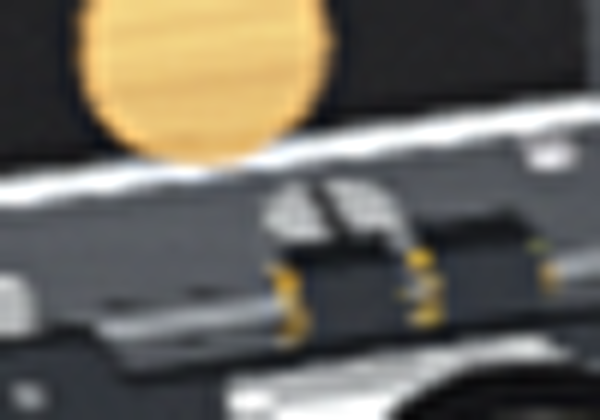

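Run:
```python
from h import *
from scipy.optimize import least_squares
obs=[(np.array([0.2434,-.4926,.1875]),[3.0365,1.5688,1.9245],.0595,[(135.1,390.1),(147.4,383.3)]),
     (np.array([0.5678,-.1555,.1625]),[1.559,1.04,.123],.0128,[(316,202.3),(323.8,197)]),
     (np.array([0.6276,-.1476,.0598]),[1.566,1.044,.13],.0595,[(348.8,249.7),(356.5,244.2)])]
def res(q,ob,mode):
    r=[]
    for p,e,w,c in ob:
        R=Ro.from_euler("xyz",e).as_matrix()
        off=R@[q[0],q[1],q[2]] if mode=="tool" else R@[.019,0,0]+q[:3]
        hw=.009
        for y,(u,v) in zip((-hw,hw),c):
            X=p+off+R@[0,y,w];r+=list(np.subtract(proj("side",X),(u,v)))
    return np.array(r)
for mode in("tool","world"):
    s=least_squares(res,[0,0,0],args=(obs,mode));print(mode,s.x.round(4),s.fun.round(1))
for ob in obs:
    s=least_squares(lambda q:res([q[0],q[1],0],[ob],"tool"),[0,0]);print("each tool xy",s.x.round(4),s.fun.round(1))
    s=least_squares(lambda q:res([0.019,q[0],q[1]],[ob],"tool"),[0,0]);print("each tool yz, x=19",s.x.round(4),s.fun.round(1))
```

```text
tool [-0.02    0.0001 -0.0053] [-0.3 -0.4  0.5 -0.5 -0.5  0.3 -0.6  0.8  0.5 -0.3  0.2  0.8]
world [-0.0133  0.0247  0.0094] [-1.7 -1.9 -1.5 -1.7  1.5  1.9  1.1  2.5  1.3 -0.2  0.8  1. ]
each tool xy [-0.0273 -0.0004] [-0.5  0.1  0.5 -0.1]
each tool yz, x=19 [ 0.0001 -0.0302] [-0.  -0.1  0.   0.1]
each tool xy [-0.0254  0.0027] [ 0.1 -0.2 -0.1  0.2]
each tool yz, x=19 [-0.0076 -0.0482] [ 0.3 -0.4 -0.3  0.4]
each tool xy [-0.0275  0.001 ] [ 0.1 -0.5 -0.1  0.5]
each tool yz, x=19 [-0.0081 -0.04  ] [ 0.3 -0.6 -0.3  0.6]
```

Run:
```python
from h import *
p=np.array([0.5678,-.1555,.1625]);R=Ro.from_euler("xyz",[1.559,1.04,.123]).as_matrix()
for t in (.019,0,-.01,-.02,-.03): print(t,[np.round(proj("top",p+R@[t,y,w]),1) for y in(-.009,.009) for w in (-.0125,.0125)])
print(cur()[2]["joint_positions"])
```

```text
0.019 [array([358.7, 197.8]), array([367.9, 196.4]), array([358.1, 191.4]), array([367.3, 190.1])]
0 [array([359.9, 200.1]), array([369.2, 198.7]), array([359.2, 193.6]), array([368.6, 192.3])]
-0.01 [array([360.5, 201.3]), array([369.9, 199.9]), array([359.8, 194.8]), array([369.4, 193.4])]
-0.02 [array([361.1, 202.6]), array([370.7, 201.2]), array([360.5, 196. ]), array([370.1, 194.6])]
-0.03 [array([361.8, 203.8]), array([371.4, 202.5]), array([361.1, 197.3]), array([370.8, 195.9])]
[-0.56974142 -0.1698939   1.7708566   0.36252385  1.14904331  0.78332383]
```

Both views put the actual fingertips about 22 mm behind the reported TCP, where the interface says 19 mm ahead of it. So the jaws closed in the air above the disc, and nothing was moved. I'll open again, work with a tool offset of about 41 mm, and feel for the slope as I go in.

Request:
step_arm(
  motion="100 0 0 0 0 0 0;100 0 0 0 0 0 0;100 0 0 0 0 0 0;100 0 0 0 0 0 0;100 0 0 0 0 0 0;100 0 0 0 0 0 0;100 0 0 0 0 0 0;100 0 0 0 0 0 0;100 0 0 0 0 0 0;100 2.5 0 0 0 0 0;100 2.5 0 0 0 0 0;100 2.5 0 0 0 0 0;100 2.5 0 0 0 0 0;100 1 0 0 0 0 0;100 0 0 0 0 0 0;100 0 0 0 0 0 0",
)

```text
time: 6.58
tool_pos: [0.6228, -0.148, 0.0671]
ee_rot: [1.568, 1.045, 0.131]
wrist_force: [0.5, -1.0, 0.3]
width: 0.094
```

Run:
```python
from h import *
plan(OAK-.036*nn,Rrack);print(cur()[2]["wrist_force"],cur()[2]["width"])
p,R,o=cur()
for n in("side","top"): cv2.imwrite(f"pics/{n}5.png",snapshot(n)[:,:,::-1])
a=cv2.imread("pics/side5.png")[190:290,300:400];b=cv2.imread("pics/top5.png")[150:230,320:400]
def dots(im,n,x0,y0,f):
    im=cv2.resize(im,(400,400),interpolation=cv2.INTER_CUBIC)
    for s in(-1,1):
      for y in(-.009,.009):
        u,v=proj(n,p+R@[-.022,y,s*.0595]);cv2.circle(im,(int((u-x0+.5)*f),int((v-y0+.5)*f)),3,(0,0,255),-1)
    u,v=proj(n,p+R@[-.022,0,0]);cv2.circle(im,(int((u-x0+.5)*f),int((v-y0+.5)*f)),3,(255,0,255),-1)
    return im
cv2.imwrite("pics/m6.png",np.hstack([dots(a,"side",300,190,4),dots(b,"top",320,150,5)]))
```

```text
pos [ 0.6228 -0.148   0.0671] turn [ 0.002  0.    -0.002] |0.004| shift cm (target frame) [ 5.09 -0.05 -0.02] |5.1| (cur frame) [ 5.09 -0.06 -0.02]
[ 0.48863737 -1.02615786  0.33928753] 0.09399565845953994
```

View pics/m6.png

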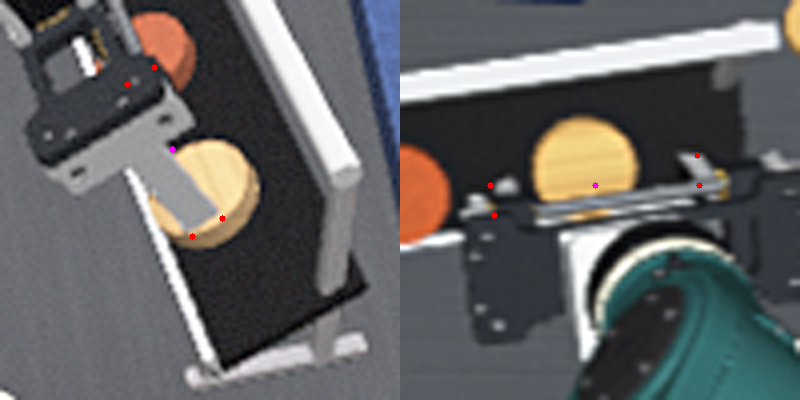

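Request:
step_arm(
  motion="100 1.5 0 0 0 0 0;100 1.5 0 0 0 0 0;100 0 0 0 0 0 0;100 0.5 0 0 0 0 0;100 0 0 0 0 0 0;100 0.4 0 0 0 0 0;100 0 0 0 0 0 0;100 0 0 0 0 0 0",
)

```text
time: 7.35
tool_pos: [0.6423, -0.1457, 0.0338]
ee_rot: [1.566, 1.044, 0.13]
wrist_force: [0.2, -0.3, 0.4]
width: 0.0938
```

Run:
```python
from h import *
plan(OAK-.036*nn,Rrack);print(cur()[2]["wrist_force"],cur()[2]["width"])
for n in("side","top"): cv2.imwrite(f"pics/{n}6.png",snapshot(n)[:,:,::-1])
a=cv2.imread("pics/side6.png")[190:290,300:400];b=cv2.imread("pics/top6.png")[150:230,320:400]
cv2.imwrite("pics/m7.png",np.hstack([cv2.resize(a,(400,400)),cv2.resize(b,(400,400))]))
```

```text
pos [ 0.6423 -0.1457  0.0338] turn [ 0.002  0.001 -0.003] |0.004| shift cm (target frame) [ 1.23 -0.09 -0.05] |1.2| (cur frame) [ 1.23 -0.1  -0.05]
[ 0.22546322 -0.30921543  0.37805554] 0.09379114399909869
```

View pics/m7.png

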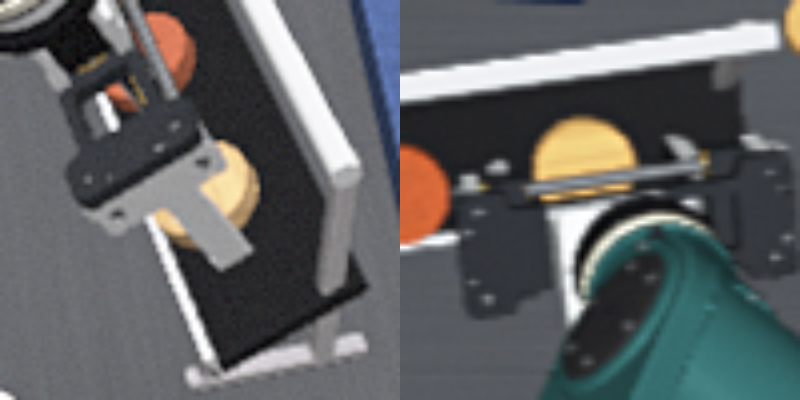

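No contact yet. If the fingertips really were 19 mm ahead of the reported TCP, they would be well inside the slope by now, so the offset is real. Creeping in.

Request:
step_arm(
  motion="100 0.5 0 0 0 0 0;100 0 0 0 0 0 0;100 0.3 -0.1 0 0 0 0;100 0 0 0 0 0 0;100 0 0 0 0 0 0",
)

```text
time: 7.87
tool_pos: [0.6457, -0.1453, 0.0265]
ee_rot: [1.567, 1.044, 0.13]
wrist_force: [-1.1, 0.2, 2.9]
width: 0.0939
```

Request:
step_arm(
  motion="100 0.2 0 0 0 0 0;100 0 0 0 0 0 0;100 0 0 0 0 0 0",
)

```text
time: 8.12
tool_pos: [0.6458, -0.1452, 0.0263]
ee_rot: [1.566, 1.044, 0.131]
wrist_force: [-14.8, -0.3, 14.9]
width: 0.0942
```

Run:
```python
from h import *
plan(OAK-.036*nn,Rrack);print(cur()[2]["wrist_force"],cur()[2]["width"])
for n in("side","top"): cv2.imwrite(f"pics/{n}7.png",snapshot(n)[:,:,::-1])
a=cv2.imread("pics/side7.png")[190:290,300:400];b=cv2.imread("pics/top7.png")[150:230,320:400]
cv2.imwrite("pics/m8.png",np.hstack([cv2.resize(a,(400,400)),cv2.resize(b,(400,400))]))
```

```text
pos [ 0.6458 -0.1452  0.0263] turn [ 0.003  0.001 -0.003] |0.004| shift cm (target frame) [ 0.4  -0.02 -0.05] |0.4| (cur frame) [ 0.4  -0.02 -0.05]
[-14.80328318  -0.34378459  14.9205585 ] 0.09419465427707024
```

View pics/m8.png

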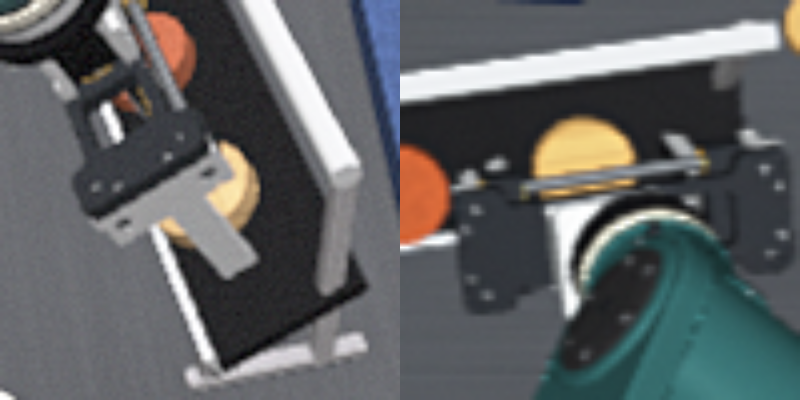

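Request:
step_arm(
  motion="100 -0.4 0 0 0 0 0;100 0 0 0 0 0 0;0 0 0 0 0 0 0;0 0 0 0 0 0 0;0 0 0 0 0 0 0;0 0 0 0 0 0 0;0 0 0 0 0 0 0;0 0 0 0 0 0 0;0 0 0 0 0 0 0;0 0 0 0 0 0 0;0 0 0 0 0 0 0",
)

```text
time: 9.13
tool_pos: [0.6443, -0.1453, 0.0275]
ee_rot: [1.567, 1.045, 0.131]
wrist_force: [0.1, -0.9, -1.4]
width: 0.0595
```

Request:
step_arm(
  motion="0 -0.3 0 0 0 0 0;0 -1 0 0 0 0 0;0 -2 0 0 0 0 0;0 -3 0 0 0 0 0;0 -3 0 0 0 0 0;0 -3 0 0 0 0 0;0 -2 0 0 0 0 0;0 0 0 0 0 0 0;0 0 0 0 0 0 0",
)

```text
time: 9.88
tool_pos: [0.5733, -0.1554, 0.1533]
ee_rot: [1.562, 1.042, 0.125]
wrist_force: [-0.1, -0.6, -1.1]
width: 0.0596
```

```bash
cat >> h.py <<'E'
TO=.035
Rdn=frame([0,0,-1],-rry)
E
python3 - <<'E'
from h import *
p,R,o=cur();print(o["width"],o["wrist_force"])
Rd=frame([0,0,-1],[.13,-.99,0])
plan(PAD+[0,0,.021+.08-TO],Rd)
for n in("side","top"): cv2.imwrite(f"pics/{n}8.png",snapshot(n)[:,:,::-1])
a=cv2.imread("pics/side8.png")[110:270,230:390];b=cv2.imread("pics/top8.png")[140:260,290:410]
cv2.imwrite("pics/m9.png",np.hstack([cv2.resize(a,(400,400)),cv2.resize(b,(400,400))]))
E
```

```text
0.05956437576969875 [-0.08176132 -0.6349245  -1.14406646]
pos [ 0.5733 -0.1554  0.1533] turn [ 0.003  0.004 -0.529] |0.529| shift cm (target frame) [  6.33 -11.9   11.26] |17.6| (cur frame) [ -0.51 -13.51  11.2 ]
```

View pics/m9.png

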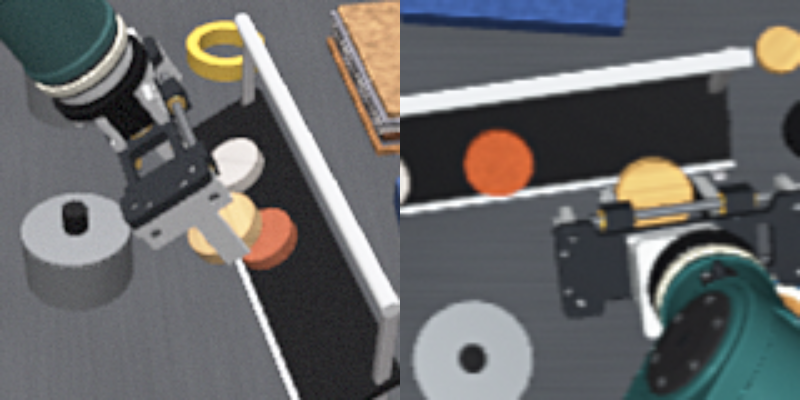

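The oak disc is held square between the fingers at 59.5 mm. Next I'll carry it over the dish and turn it level.

Request:
step_arm(
  motion="0 -0.1 -2 1.7 0 0 0;0 -0.1 -2.5 2 0 0 0;0 -0.1 -2.5 2.1 0 0 0;0 -0.1 -2.5 2.1 0 0 0;0 -0.1 -2.5 2.1 0 0 0;0 0 -1.5 1.2 0 0 0;0 0 0 0 0 0 -0.08;0 0 0 0 0 0 -0.09;0 0 0 0 0 0 -0.09;0 0 0 0 0 0 -0.09;0 0 0 0 0 0 -0.09;0 0 0 0 0 0 -0.089;0 0 0 0 0 0 0;0 0 0 0 0 0 0;0 0 0 0 0 0 0",
)

```text
time: 11.23
tool_pos: [0.4691, -0.2808, 0.086]
ee_rot: [-1.748, 1.567, 3.098]
wrist_force: [0.4, 0.2, -1.1]
width: 0.059
```

Run:
```python
from h import *
p,R,o=cur();print(o["width"],o["wrist_force"]);print(R[:,0])
Rd=frame([0,0,-1],[.13,-.99,0])
plan(PAD+[0,0,.021+.02-TO],Rd)
for n in("side","top"): cv2.imwrite(f"pics/{n}9.png",snapshot(n)[:,:,::-1])
a=cv2.imread("pics/side9.png")[220:350,220:350];b=cv2.imread("pics/top9.png")[170:270,350:450]
cv2.imwrite("pics/m10.png",np.hstack([cv2.resize(a,(400,400)),cv2.resize(b,(400,400))]))
```

```text
0.059043296515087905 [ 0.44671908  0.20264079 -1.05975754]
[-3.89082428e-03  1.68367377e-04 -9.99992417e-01]
pos [ 0.4691 -0.2808  0.086 ] turn [ 0.004 -0.001  0.004] |0.005| shift cm (target frame) [5.6  0.07 0.18] |5.6| (cur frame) [5.6  0.09 0.18]
```

View pics/m10.png

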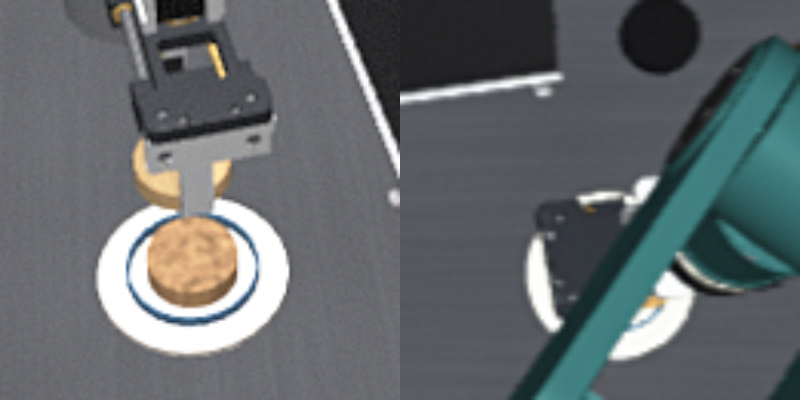

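Request:
step_arm(
  motion="0 2 0 0 0 0 0;0 2 0.08 0.18 0 0 0;0 1.2 0 0 0 0 0;0 0 0 0 0 0 0;0 0 0 0 0 0 0;0 0 0 0 0 0 0",
)

```text
time: 11.83
tool_pos: [0.471, -0.284, 0.0371]
ee_rot: [-0.338, 1.568, -1.775]
wrist_force: [-0.3, 0.6, 0.8]
width: 0.0592
```

Run:
```python
from h import *
Rd=frame([0,0,-1],[.13,-.99,0])
p,R,o=cur();print(o["wrist_force"],o["width"]);plan(PAD+[0,0,.021-TO],Rd)
for n in("side",): cv2.imwrite(f"pics/{n}10.png",snapshot(n)[:,:,::-1])
a=cv2.imread("pics/side10.png");x0,y0,f=235,250,8
b=cv2.resize(a[y0:y0+75,x0:x0+95],None,fx=f,fy=f,interpolation=cv2.INTER_CUBIC)
# expected disc outlines (top face, bottom face) and pad top outline
th=np.linspace(0,2*np.pi,60)
dc=p+R@[-TO,0,0]+R@[.013,0,0];print("disc centre est",dc.round(4))
def circ(c,r,col):
    for t in th:
        u,v=proj("side",c+r*np.array([np.cos(t),np.sin(t),0]));cv2.circle(b,(int((u-x0+.5)*f),int((v-y0+.5)*f)),1,col,-1)
circ(dc+[0,0,.008],.03,(0,0,255));circ(dc-[0,0,.008],.03,(255,0,255));circ(PAD,.03,(0,255,0))
cv2.imwrite("pics/m11.png",b)
```

```text
[-0.33654978  0.64181975  0.75330209] 0.05921313824191792
pos [ 0.471  -0.284   0.0371] turn [0.003 0.003 0.001] |0.004| shift cm (target frame) [ 2.71 -0.08 -0.16] |2.7| (cur frame) [ 2.71 -0.08 -0.17]
disc centre est [ 0.471  -0.2839  0.0591]
```

View pics/m11.png

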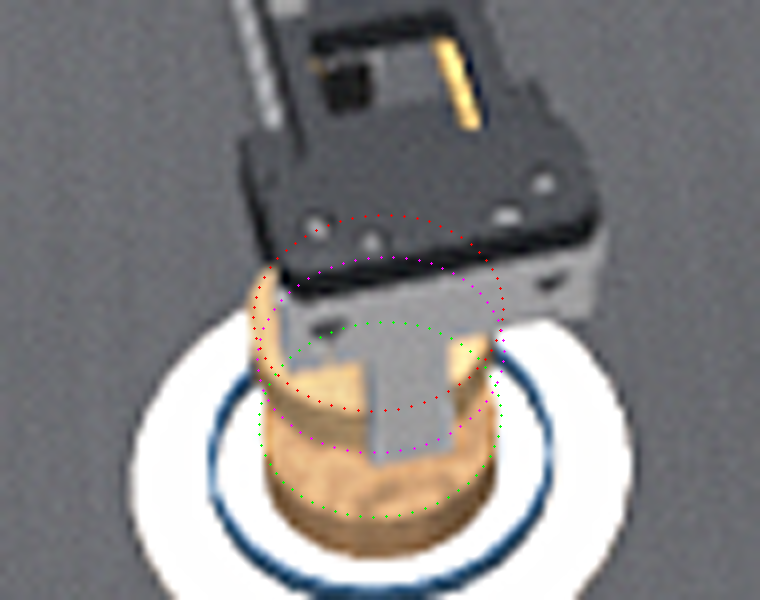

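Request:
step_arm(
  motion="0 1 0.1 -0.1 0 0 0;0 1 0 0 0 0 0;0 0.2 0 0 0 0 0;0 0 0 0 0 0 0;0 0 0 0 0 0 0",
)

```text
time: 12.3
tool_pos: [0.4714, -0.2821, 0.0134]
ee_rot: [-1.227, 1.567, -2.664]
wrist_force: [-0.1, 0.7, -0.0]
width: 0.0593
```

```bash
cat > v.py <<'E'
from h import *
import sys
# overlay: python v.py tag z_above_tcp
def view(tag,PADc,half=.008,off=.013,extra=[]):
    P0=[];
    p,R,o=cur();P0.append(p);f0=o["wrist_force"]
    im=snapshot("side")[:,:,::-1].copy();cv2.imwrite(f"pics/{tag}s.png",im)
    q=cur()[0];p=(p+q)/2
    print("pos",p.round(4),q.round(4),"F",np.round(f0,2),"w",o["width"])
    x0,y0,f=235,250,8
    b=cv2.resize(im[y0:y0+75,x0:x0+95],None,fx=f,fy=f,interpolation=cv2.INTER_CUBIC)
    dc=p+R@[-TO+off,0,0];print("disc est",dc.round(4))
    for c,r,col in ((dc+[0,0,half],.03,(0,0,255)),(dc-[0,0,half],.03,(255,0,255)),(PADc,.03,(0,255,0))):
        for t in np.linspace(0,2*np.pi,60):
            u,v=proj("side",c+r*np.array([np.cos(t),np.sin(t),0]));cv2.circle(b,(int((u-x0+.5)*f),int((v-y0+.5)*f)),1,col,-1)
    cv2.imwrite(f"pics/{tag}.png",b)
E
python3 - <<'E'
from v import *
view("a1",PAD);plan(PAD+[0,0,.021-TO])
E
```

```text
pos [ 0.4715 -0.2822  0.0137] [ 0.4717 -0.2824  0.0139] F [-0.06  0.73 -0.05] w 0.059308176041190624
disc est [ 0.4716 -0.2822  0.0357]
pos [ 0.4717 -0.2824  0.0139] turn [0. 0. 0.] |0.000| shift cm (target frame) [ 0.39 -0.17 -0.01] |0.4| (cur frame) [ 0.39 -0.17 -0.01]
```

View pics/a1.png

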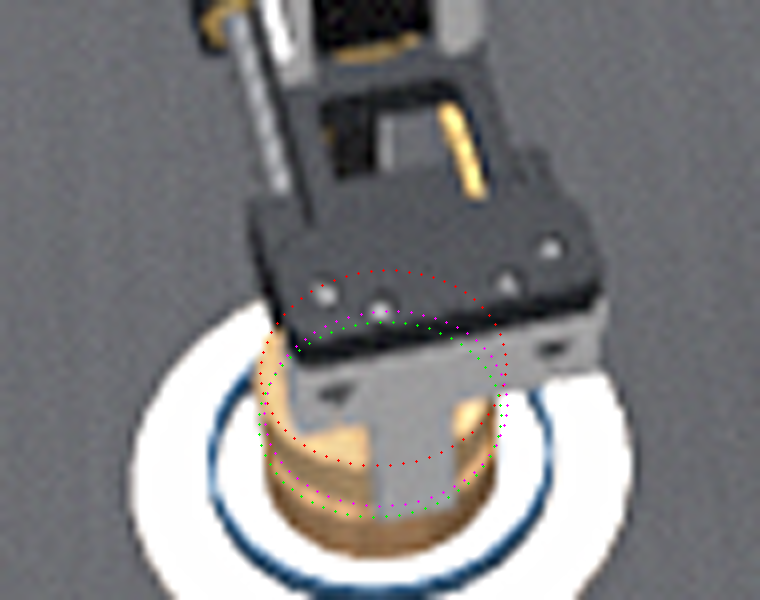

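Request:
step_arm(
  motion="0 0.15 0 0.05 0 0 0;0 0.1 0 0 0 0 0;0 0 0 0 0 0 0;0 0 0 0 0 0 0",
)

```text
time: 12.68
tool_pos: [0.4717, -0.2829, 0.0116]
ee_rot: [-0.86, 1.568, -2.297]
wrist_force: [0.1, 0.6, -0.4]
width: 0.0592
```

Request:
step_arm(
  motion="0 0.1 0 0 0 0 0;0 0 0 0 0 0 0;0 0 0 0 0 0 0",
)

```text
time: 12.93
tool_pos: [0.4717, -0.2829, 0.0105]
ee_rot: [-0.905, 1.568, -2.343]
wrist_force: [0.3, -0.1, 0.7]
width: 0.0592
```

Request:
step_arm(
  motion="0 0.1 0 0 0 0 0;0 0 0 0 0 0 0;0 0 0 0 0 0 0",
)

```text
time: 13.18
tool_pos: [0.4716, -0.2828, 0.0094]
ee_rot: [-0.964, 1.568, -2.401]
wrist_force: [0.6, 0.8, -1.7]
width: 0.059
```

Request:
step_arm(
  motion="0 0.1 0 0 0 0 0;0 0 0 0 0 0 0;0 0 0 0 0 0 0",
)

```text
time: 13.43
tool_pos: [0.4718, -0.283, 0.0088]
ee_rot: [-0.774, 1.568, -2.211]
wrist_force: [-0.3, 0.2, 0.5]
width: 0.0591
```

Request:
step_arm(
  motion="0 0.1 0 0 0 0 0;0 0 0 0 0 0 0;0 0 0 0 0 0 0",
)

```text
time: 13.68
tool_pos: [0.4718, -0.283, 0.0088]
ee_rot: [-0.712, 1.568, -2.149]
wrist_force: [-1.6, 0.8, 5.2]
width: 0.0594
```

Request:
step_arm(
  motion="0 0.1 0 0 0 0 0;0 0 0 0 0 0 0;0 0 0 0 0 0 0",
)

```text
time: 13.93
tool_pos: [0.4718, -0.283, 0.0088]
ee_rot: [-0.671, 1.568, -2.109]
wrist_force: [-3.4, 1.7, 9.8]
width: 0.0595
```

Contact at reported z 0.0088, with a few newtons building up. I'll ease off and open.

Request:
step_arm(
  motion="0 -0.1 0 0 0 0 0;0 0 0 0 0 0 0;100 0 0 0 0 0 0;100 0 0 0 0 0 0;100 0 0 0 0 0 0;100 0 0 0 0 0 0;100 0 0 0 0 0 0;100 0 0 0 0 0 0;100 0 0 0 0 0 0;100 -1 0 0 0 0 0;100 -3 0 0 0 0 0;100 -3 0 0 0 0 0;100 -3 0 0 0 0 0;100 0 0 0 0 0 0",
)

```text
time: 15.1
tool_pos: [0.4756, -0.2854, 0.1161]
ee_rot: [0.58, 1.556, -0.857]
wrist_force: [0.9, -0.1, 0.4]
width: 0.0939
```

Run:
```python
from v import *
view("a2",PAD)
plan(MAR+.12*nn,Rrack)
cv2.imwrite("pics/top11.png",snapshot("top")[:,:,::-1])
```

```text
pos [ 0.4751 -0.285   0.1146] [ 0.4745 -0.2846  0.113 ] F [ 0.91 -0.07  0.38] w 0.09390161986022401
disc est [ 0.4748 -0.2847  0.1366]
pos [ 0.4745 -0.2846  0.113 ] turn [0.004 0.008 0.519] |0.519| shift cm (target frame) [  1.69  11.87 -33.7 ] |35.8| (cur frame) [ -4.73  11.21 -33.63]
```

View pics/a2.png

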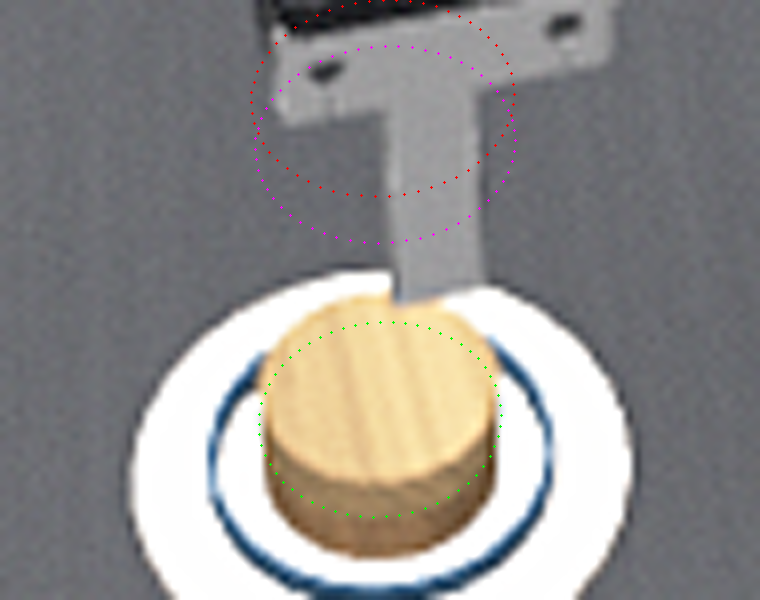

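The oak disc sits flat and centred: its face spans crop x 262–498 and the pad below it spans 264–497. Now for the marble.

Request:
step_arm(
  motion="100 -0.5 1.1 -2.8 0 0 0;100 -0.5 1.1 -2.8 0 0 0;100 -0.4 0.9 -2.8 0 0 0;100 -0.4 0.9 -2.8 0 0 0;100 -0.4 0.9 -2.8 0 0 0;100 -0.4 0.9 -2.8 0 0 0;100 -0.4 0.9 -2.8 0 0 0;100 -0.4 0.9 -2.8 0 0 0;100 -0.4 0.9 -2.8 0 0 0;100 -0.4 0.9 -2.8 0 0 0;100 -0.4 0.9 -2.8 0 0 0;100 -0.4 0.9 -2.8 0 0 0;100 0 0 0 0 0 0.09;100 0 0 0 0 0 0.09;100 0 0 0 0 0 0.09;100 0 0 0 0 0 0.09;100 0 0 0 0 0 0.09;100 0 0 0 0 0 0.07;100 0 0 0 0 0 0;100 0 0 0 0 0 0",
)

```text
time: 16.87
tool_pos: [0.5363, 0.0653, 0.1542]
ee_rot: [1.568, 1.058, 0.131]
wrist_force: [-0.0, 0.4, -0.1]
width: 0.0939
```

Run:
```python
from h import *
plan(MAR+.06*nn,Rrack);plan(MAR-.01*nn,Rrack)
for n in("side","top"): cv2.imwrite(f"pics/{n}12.png",snapshot(n)[:,:,::-1])
a=cv2.imread("pics/side12.png")[60:260,200:400];b=cv2.imread("pics/top12.png")[120:280,220:380]
cv2.imwrite("pics/m12.png",np.hstack([cv2.resize(a,(400,400)),cv2.resize(b,(400,400))]))
```

```text
pos [0.5363 0.0653 0.1542] turn [0.002 0.001 0.011] |0.011| shift cm (target frame) [5.88 0.52 0.17] |5.9| (cur frame) [5.87 0.58 0.17]
pos [0.5363 0.0653 0.1542] turn [0.002 0.001 0.011] |0.011| shift cm (target frame) [12.88  0.52  0.17] |12.9| (cur frame) [12.87  0.66  0.16]
```

View pics/m12.png

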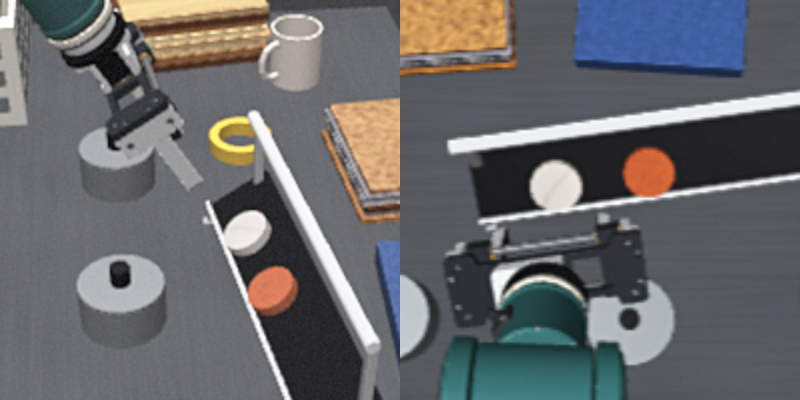

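Request:
step_arm(
  motion="100 1.5 0.4 0.17 0.002 0.001 0.011;100 2.5 0 0 0 0 0;100 2.5 0 0 0 0 0;100 2.5 0 0 0 0 0;100 2 0 0 0 0 0;100 0 0 0 0 0 0;100 0 0 0 0 0 0",
)

```text
time: 17.55
tool_pos: [0.5972, 0.0716, 0.0624]
ee_rot: [1.571, 1.046, 0.133]
wrist_force: [-0.2, -0.2, -0.0]
width: 0.0941
```

Run:
```python
from h import *
for n in("side","top"): cv2.imwrite(f"pics/{n}13.png",snapshot(n)[:,:,::-1])
plan(MAR-.030*nn-.001*Rrack[:,1],Rrack)
a=cv2.imread("pics/side13.png")[120:240,260:380];b=cv2.imread("pics/top13.png")[150:240,240:330]
cv2.imwrite("pics/m13.png",np.hstack([cv2.resize(a,(400,400)),cv2.resize(b,(400,400))]))
```

```text
pos [0.598  0.0714 0.0652] turn [ 0.001  0.    -0.007] |0.007| shift cm (target frame) [ 4.07 -0.5  -0.03] |4.1| (cur frame) [ 4.07 -0.53 -0.03]
```

View pics/m13.png

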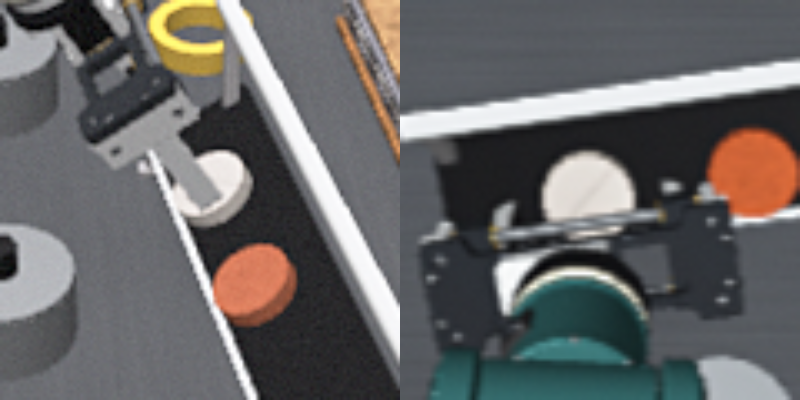

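Request:
step_arm(
  motion="100 0 0 0 0 0 0;100 0 0 0 0 0 0;100 0 0 0 0 0 0",
)

```text
time: 17.9
tool_pos: [0.5973, 0.0714, 0.0652]
ee_rot: [1.57, 1.04, 0.132]
wrist_force: [-0.7, 0.0, 0.0]
width: 0.0939
```

Run:
```python
from h import *
plan(MAR-.030*nn-.001*Rrack[:,1],Rrack)
```

```text
pos [0.5973 0.0714 0.0652] turn [ 0.001  0.    -0.007] |0.007| shift cm (target frame) [ 4.11 -0.43 -0.03] |4.1| (cur frame) [ 4.11 -0.46 -0.03]
```

Request:
step_arm(
  motion="100 1 -0.4 0 0 0 -0.007;100 1 0 0 0 0 0;100 0.8 0 0 0 0 0;100 0 0 0 0 0 0;100 0.5 0 0 0 0 0;100 0 0 0 0 0 0;100 0 0 0 0 0 0;100 0 0 0 0 0 0",
)

```text
time: 18.57
tool_pos: [0.6098, 0.0732, 0.0331]
ee_rot: [1.57, 1.049, 0.132]
wrist_force: [-0.1, -0.2, 0.5]
width: 0.0941
```

Run:
```python
from h import *
print(cur()[2]["wrist_force"]);plan(MAR-.030*nn-.001*Rrack[:,1],Rrack)
for n in("side","top"): cv2.imwrite(f"pics/{n}14.png",snapshot(n)[:,:,::-1])
a=cv2.imread("pics/side14.png")[120:240,260:380];b=cv2.imread("pics/top14.png")[150:240,240:330]
cv2.imwrite("pics/m14.png",np.hstack([cv2.resize(a,(400,400)),cv2.resize(b,(400,400))]))
```

```text
[-0.0967869  -0.17259894  0.52937939]
pos [0.6098 0.0732 0.0331] turn [ 0.001 -0.     0.002] |0.002| shift cm (target frame) [ 0.7   0.07 -0.02] |0.7| (cur frame) [ 0.7   0.08 -0.02]
```

View pics/m14.png

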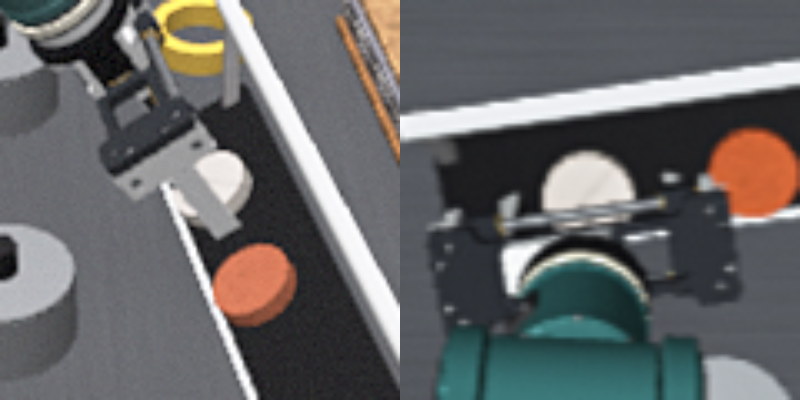

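Request:
step_arm(
  motion="100 0.4 0.05 0 0 0 0;100 0 0 0 0 0 0;100 0.2 0 0 0 0 0;100 0 0 0 0 0 0;100 0 0 0 0 0 0",
)

```text
time: 19.08
tool_pos: [0.613, 0.0736, 0.0277]
ee_rot: [1.571, 1.05, 0.132]
wrist_force: [-0.0, 0.6, -0.9]
width: 0.0942
```

Request:
step_arm(
  motion="100 0.15 0 0 0 0 0;100 0 0 0 0 0 0;100 0 0 0 0 0 0",
)

```text
time: 19.33
tool_pos: [0.6138, 0.0737, 0.0265]
ee_rot: [1.571, 1.049, 0.132]
wrist_force: [-1.3, 0.5, 0.1]
width: 0.094
```

Request:
step_arm(
  motion="100 -0.1 0 0 0 0 0;0 0 0 0 0 0 0;0 0 0 0 0 0 0;0 0 0 0 0 0 0;0 0 0 0 0 0 0;0 0 0 0 0 0 0;0 0 0 0 0 0 0;0 0 0 0 0 0 0;0 0 0 0 0 0 0;0 0 0 0 0 0 0",
)

```text
time: 20.17
tool_pos: [0.6135, 0.0738, 0.0277]
ee_rot: [1.571, 1.049, 0.133]
wrist_force: [1.2, 1.1, 0.0]
width: 0.0587
```

Request:
step_arm(
  motion="0 0 0 0 0 0 0;0 -0.3 0 0 0 0 0;0 -0.7 0 0 0 0 0;0 0 0 0 0 0 0",
)

```text
time: 20.5
tool_pos: [0.6081, 0.0728, 0.0371]
ee_rot: [1.57, 1.049, 0.132]
wrist_force: [1.1, -0.2, -0.9]
width: 0.0595
```

Request:
step_arm(
  motion="0 -2 0 0 0 0 0;0 -3 0 0 0 0 0;0 -3 0 0 0 0 0;0 -3 0 0 0 0 0;0 -2 0 0 0 0 0;0 0 0 0 0 0 0;0 0 0 0 0 0 0",
)

```text
time: 21.08
tool_pos: [0.5441, 0.0642, 0.1497]
ee_rot: [1.569, 1.048, 0.131]
wrist_force: [-0.1, 0.2, -1.9]
width: 0.0593
```

Run:
```python
from h import *
Rd=frame([0,0,-1],[.13,-.99,0])
print(cur()[2]["width"],cur()[2]["wrist_force"])
plan(PAD+[0.001,0,.037+.06-TO],Rd)
for n in("side",): cv2.imwrite(f"pics/{n}15.png",snapshot(n)[:,:,::-1])
cv2.imwrite("pics/m15.png",cv2.resize(cv2.imread("pics/side15.png")[60:260,180:420],None,fx=3,fy=3))
```

```text
0.05933338397327296 [-0.06986206  0.19748749 -1.94466144]
pos [0.5441 0.0642 0.1497] turn [ 0.002  0.    -0.523] |0.523| shift cm (target frame) [  6.37 -11.77  33.42] |36.0| (cur frame) [ -0.36 -13.44  33.4 ]
```

View pics/m15.png

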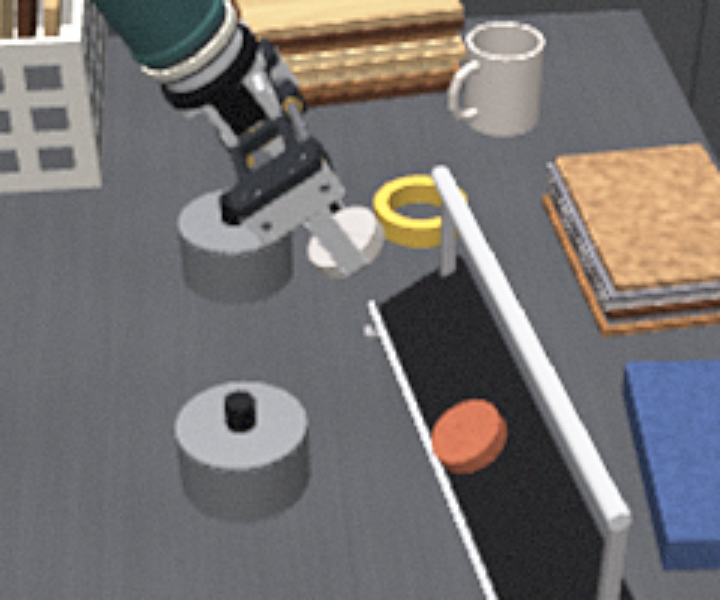

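Request:
step_arm(
  motion="0 -0.1 -0.8 2 0 0 0;0 -0.1 -1.1 2.8 0 0 0;0 -0.1 -1.1 2.8 0 0 0;0 -0.1 -1.1 2.8 0 0 0;0 0 -1.1 2.8 0 0 0;0 0 -1.1 2.8 0 0 0;0 0 -1.1 2.8 0 0 0;0 0 -1.1 2.8 0 0 0;0 0 -1.2 2.8 0 0 0;0 0 -1.2 2.8 0 0 0;0 0 -1.2 2.8 0 0 0;0 0 -1.4 3.4 0 0 0;0 0 0 0 0 0 -0.09;0 0 0 0 0 0 -0.09;0 0 0 0 0 0 -0.09;0 0 0 0 0 0 -0.09;0 0 0 0 0 0 -0.09;0 0 0 0 0 0 -0.07;0 0 0 0 0 0 0;0 0 0 0 0 0 0",
)

```text
time: 22.8
tool_pos: [0.4703, -0.2813, 0.082]
ee_rot: [-2.819, 1.567, 2.028]
wrist_force: [-0.2, 0.9, -1.6]
width: 0.0594
```

Run:
```python
from v import *
Rd=frame([0,0,-1],[.13,-.99,0])
print(cur()[2]["width"],cur()[2]["wrist_force"])
plan(PAD+[0.0015,0,.037+.02-TO],Rd)
view("a3",PAD+[0,0,.016])
```

```text
0.0593811039202112 [-0.19296889  0.91383307 -1.5515528 ]
pos [ 0.4703 -0.2813  0.082 ] turn [ 0.004 -0.004  0.001] |0.005| shift cm (target frame) [3.6  0.11 0.14] |3.6| (cur frame) [3.59 0.11 0.15]
pos [ 0.4699 -0.2814  0.0822] [ 0.4695 -0.2815  0.0824] F [-0.19  0.91 -1.55] w 0.0593811039202112
disc est [ 0.4699 -0.2815  0.1042]
```

View pics/a3.png

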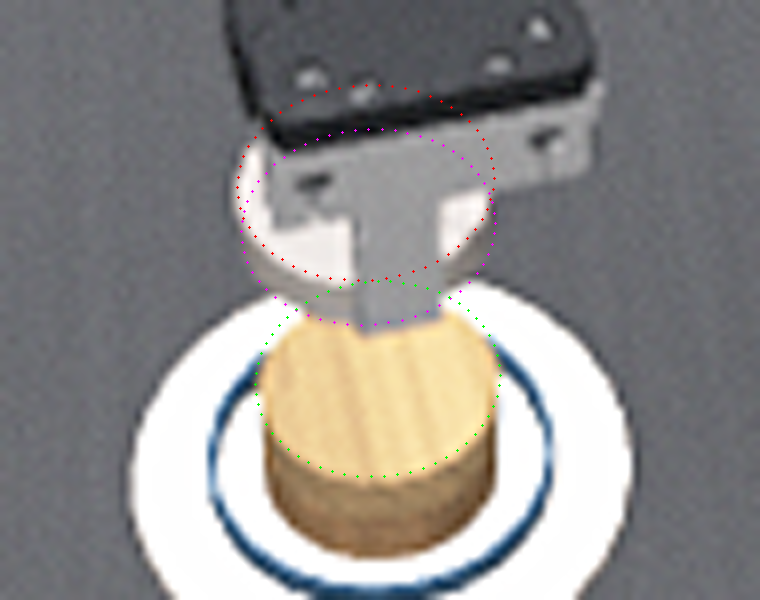

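Request:
step_arm(
  motion="0 1.5 0.1 0.12 0 0 0;0 1.5 0 0 0 0 0;0 0.5 0 0 0 0 0;0 0 0 0 0 0 0;0 0 0 0 0 0 0;0 0 0 0 0 0 0",
)

```text
time: 23.35
tool_pos: [0.4715, -0.2839, 0.051]
ee_rot: [1.219, 1.568, -0.22]
wrist_force: [0.6, 0.0, -0.6]
width: 0.0596
```

Run:
```python
from v import *
plan(PAD+[0.0015,0,.037-TO])
view("a4",PAD+[0,0,.016])
```

```text
pos [ 0.4715 -0.2839  0.051 ] turn [0. 0. 0.] |0.000| shift cm (target frame) [ 2.5   0.01 -0.14] |2.5| (cur frame) [ 2.5   0.01 -0.14]
pos [ 0.4716 -0.284   0.0511] [ 0.4718 -0.284   0.0512] F [ 0.62  0.05 -0.63] w 0.05963315483619296
disc est [ 0.4716 -0.2839  0.0731]
```

View pics/a4.png

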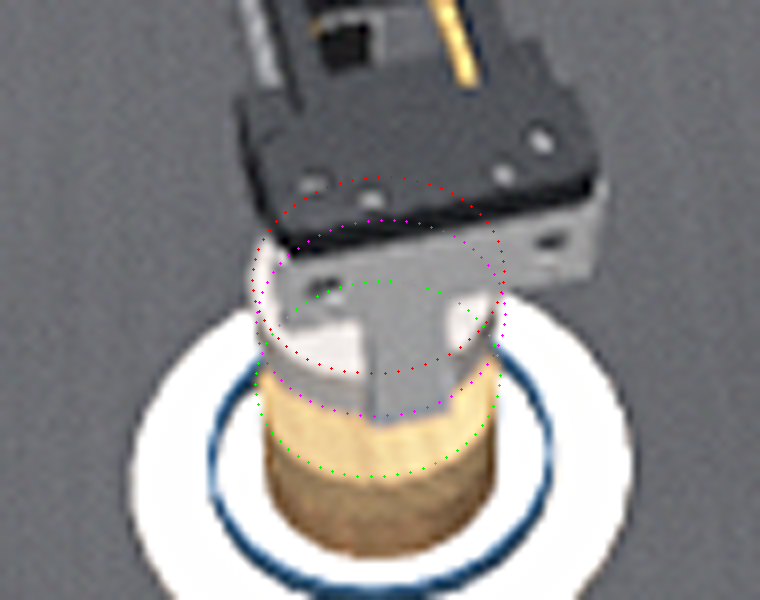

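Request:
step_arm(
  motion="0 1.2 0 -0.1 0 0 0;0 0.8 0 0 0 0 0;0 0.2 0 0 0 0 0;0 0 0 0 0 0 0;0 0 0 0 0 0 0",
)

```text
time: 23.82
tool_pos: [0.4712, -0.2822, 0.0277]
ee_rot: [1.99, 1.57, 0.552]
wrist_force: [0.4, 0.5, -1.7]
width: 0.0595
```

Request:
step_arm(
  motion="0 0.2 0 0 0 0 0;0 0 0 0 0 0 0;0 0 0 0 0 0 0",
)

```text
time: 24.07
tool_pos: [0.4715, -0.2824, 0.0262]
ee_rot: [1.452, 1.569, 0.014]
wrist_force: [0.1, -0.5, -1.2]
width: 0.0593
```

Request:
step_arm(
  motion="0 0.1 0 0 0 0 0;0 0 0 0 0 0 0;0 0 0 0 0 0 0",
)

```text
time: 24.32
tool_pos: [0.4716, -0.2826, 0.0259]
ee_rot: [1.291, 1.569, -0.147]
wrist_force: [-0.9, 0.7, 3.3]
width: 0.0595
```

Request:
step_arm(
  motion="0 0 0 0 0 0 0;100 0 0 0 0 0 0;100 0 0 0 0 0 0;100 0 0 0 0 0 0;100 0 0 0 0 0 0;100 0 0 0 0 0 0;100 0 0 0 0 0 0;100 0 0 0 0 0 0;100 -1 0 0 0 0 0;100 -3 0 0 0 0 0;100 -3 0 0 0 0 0;100 -3 0 0 0 0 0;100 0 0 0 0 0 0",
)

```text
time: 25.4
tool_pos: [0.4748, -0.285, 0.1338]
ee_rot: [0.866, 1.555, -0.573]
wrist_force: [1.1, -0.1, 1.0]
width: 0.0941
```

Run:
```python
from v import *
view("a5",PAD+[0,0,.032])
```

```text
pos [ 0.4743 -0.2846  0.1323] [ 0.4737 -0.2842  0.1307] F [ 1.11 -0.09  1.02] w 0.09410049836294111
disc est [ 0.474  -0.2844  0.1543]
```

View pics/a5.png

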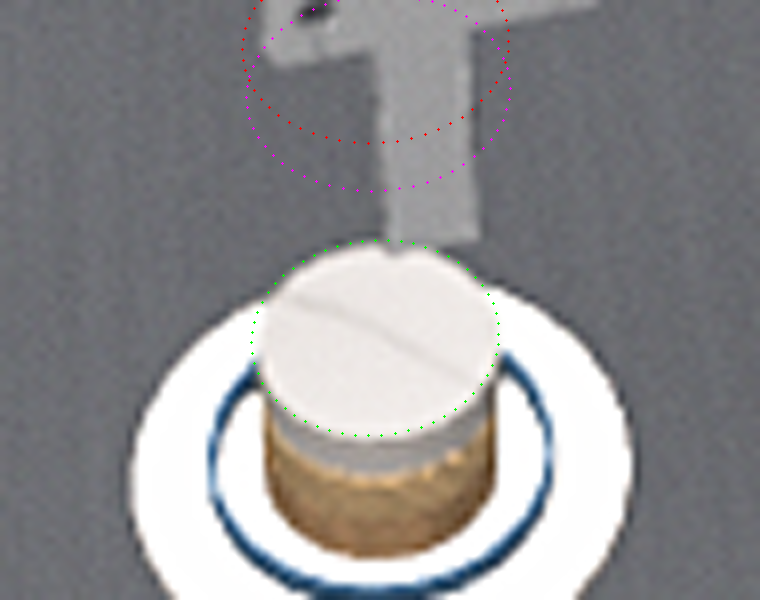

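The marble sits flat on the oak and centred: its face spans crop x 258–498, with the oak below at 264–497. Now for the nearer lid.

Run:
```python
from h import *
Rd=frame([0,0,-1],[.13,-.99,0])
plan([.4413,-.0126,.11],Rd)
```

```text
pos [ 0.4737 -0.2842  0.1307] turn [ 0.002  0.007 -0.009] |0.011| shift cm (target frame) [  2.07   0.32 -27.35] |27.4| (cur frame) [  1.88   0.36 -27.37]
```

Request:
step_arm(
  motion="60 0 0 -2 0.002 0.007 -0.009;60 0 0.03 -2.8 0 0 0;60 0 0.03 -2.8 0 0 0;60 0.2 0.03 -2.8 0 0 0;60 0.2 0.03 -2.8 0 0 0;60 0.2 0.04 -2.8 0 0 0;60 0.2 0.04 -2.8 0 0 0;60 0.3 0.04 -2.8 0 0 0;60 0.4 0.04 -2.8 0 0 0;60 0.5 0.04 -2.8 0 0 0;60 0 0 0 0 0 0;60 0 0 0 0 0 0;60 0 0 0 0 0 0",
)

```text
time: 26.53
tool_pos: [0.4385, -0.0126, 0.1064]
ee_rot: [-2.225, 1.56, 2.618]
wrist_force: [0.0, -0.1, 0.4]
width: 0.0562
```

Run:
```python
from h import *
Rd=frame([0,0,-1],[.13,-.99,0])
plan([.4413,-.0126,.045],Rd)
for n in("side","top"): cv2.imwrite(f"pics/{n}16.png",snapshot(n)[:,:,::-1])
a=cv2.imread("pics/side16.png")[120:250,200:330];b=cv2.imread("pics/top16.png")[200:300,260:360]
cv2.imwrite("pics/m16.png",np.hstack([cv2.resize(a,(400,400)),cv2.resize(b,(400,400))]))
```

```text
pos [ 0.4385 -0.0126  0.1064] turn [ 0.    -0.006  0.008] |0.011| shift cm (target frame) [6.14 0.28 0.04] |6.1| (cur frame) [6.13 0.33 0.08]
```

View pics/m16.png

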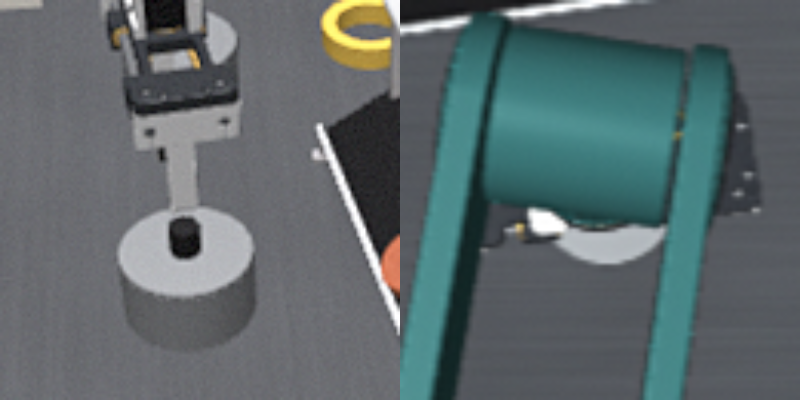

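Request:
step_arm(
  motion="60 1 0.25 0.05 0 -0.006 0.008;60 2 0 0 0 0 0;60 2 0 0 0 0 0;60 0.5 0 0 0 0 0;60 0 0 0 0 0 0;60 0 0 0 0 0 0;60 0 0 0 0 0 0",
)

```text
time: 27.22
tool_pos: [0.4424, -0.0129, 0.0532]
ee_rot: [1.639, 1.568, 0.198]
wrist_force: [-0.3, 0.1, 0.5]
width: 0.0566
```

Run:
```python
from h import *
Rd=frame([0,0,-1],[.13,-.99,0])
print(cur()[2]["wrist_force"]);plan([.4413,-.0126,.0445],Rd)
im=snapshot("side")[:,:,::-1].copy();cv2.imwrite("pics/side17.png",im)
cv2.imwrite("pics/m17.png",cv2.resize(im[140:230,210:310],None,fx=6,fy=6,interpolation=cv2.INTER_CUBIC))
```

```text
[-0.2759954   0.12883898  0.49348999]
pos [ 0.4424 -0.0129  0.0532] turn [-0.001 -0.    -0.003] |0.003| shift cm (target frame) [ 0.87 -0.1  -0.04] |0.9| (cur frame) [ 0.87 -0.11 -0.04]
```

View pics/m17.png

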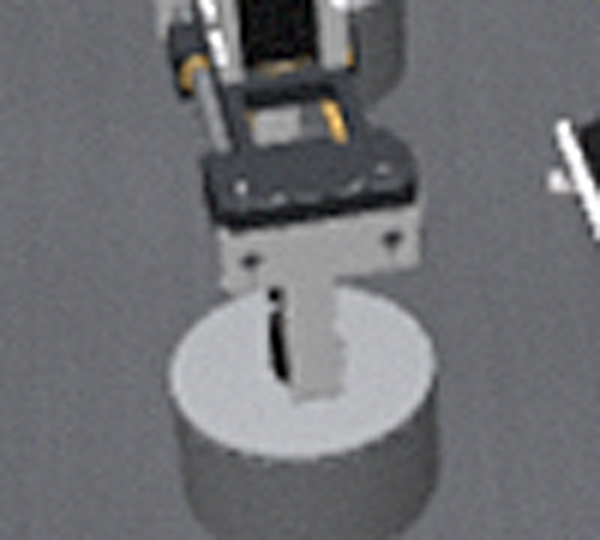

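Request:
step_arm(
  motion="60 0.5 -0.05 0 0 0 0;60 0 0 0 0 0 0;60 0.2 0 0 0 0 0;60 0 0 0 0 0 0;60 0 0 0 0 0 0",
)

```text
time: 27.68
tool_pos: [0.4407, -0.0123, 0.0448]
ee_rot: [2.756, 1.57, 1.316]
wrist_force: [-0.2, -0.5, 0.6]
width: 0.0566
```

Request:
step_arm(
  motion="0 0 0 0 0 0 0;0 0 0 0 0 0 0;0 0 0 0 0 0 0;0 0 0 0 0 0 0;0 0 0 0 0 0 0;0 0 0 0 0 0 0;0 0 0 0 0 0 0;0 0 0 0 0 0 0;0 0 0 0 0 0 0",
)

```text
time: 28.43
tool_pos: [0.4408, -0.0123, 0.0449]
ee_rot: [2.596, 1.57, 1.156]
wrist_force: [-0.2, 0.8, 0.8]
width: 0.0233
```

Request:
step_arm(
  motion="0 -0.3 0 0 0 0 0;0 -0.7 0 0 0 0 0;0 -2 0 0 0 0 0;0 -3 0 0 0 0 0;0 -3 0 0 0 0 0;0 0 0 0 0 0 0;0 0 0 0 0 0 0",
)

```text
time: 29.02
tool_pos: [0.4423, -0.0127, 0.1372]
ee_rot: [1.446, 1.565, 0.006]
wrist_force: [0.3, -0.6, -0.7]
width: 0.0232
```

Run:
```python
from h import *
Rd=frame([0,0,-1],[.13,-.99,0])
print(cur()[2]["wrist_force"],cur()[2]["width"]);plan([.4703,-.2828,.135],Rd)
im=snapshot("side")[:,:,::-1].copy();cv2.imwrite("pics/side18.png",im)
cv2.imwrite("pics/m18.png",cv2.resize(im[100:250,180:340],None,fx=4,fy=4,interpolation=cv2.INTER_CUBIC))
```

```text
[ 0.31194707 -0.57876809 -0.74220991] 0.023156977493848832
pos [ 0.4423 -0.0127  0.1372] turn [-0.     0.001 -0.006] |0.006| shift cm (target frame) [ 0.22 -0.74 27.14] |27.2| (cur frame) [ 0.23 -0.74 27.14]
```

View pics/m18.png

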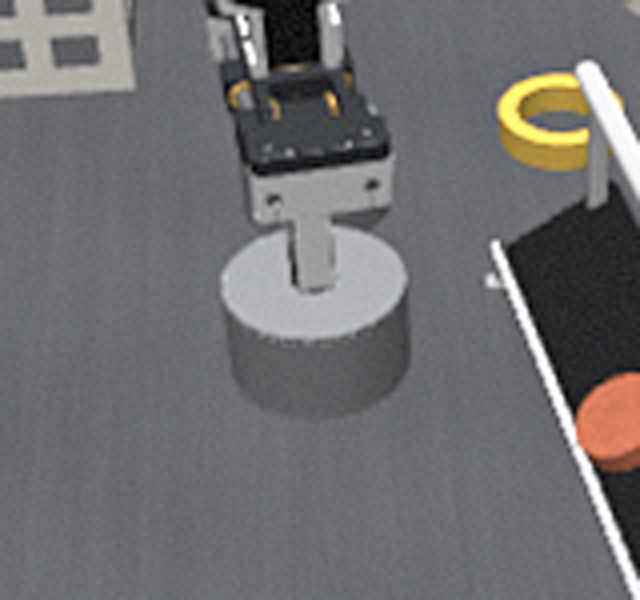

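Request:
step_arm(
  motion="0 0 0 1.2 0 0 0;0 0 -0.07 2.5 0 0 0;0 0 -0.07 2.5 0 0 0;0 0 -0.07 2.5 0 0 0;0 0 -0.07 2.5 0 0 0;0 0 -0.07 2.5 0 0 0;0 0 -0.07 2.5 0 0 0;0 0 -0.07 2.5 0 0 0;0 0 -0.07 2.5 0 0 0;0 0 -0.07 2.5 0 0 0;0 0 -0.07 2.3 0 0 0;0 0 -0.04 1.1 0 0 0;0 0 0 0 0 0 0;0 0 0 0 0 0 0;0 0 0 0 0 0 0",
)

```text
time: 30.32
tool_pos: [0.4683, -0.2806, 0.1338]
ee_rot: [-2.966, 1.568, 1.878]
wrist_force: [0.7, 0.0, -1.8]
width: 0.023
```

Run:
```python
from h import *
Rd=frame([0,0,-1],[.13,-.99,0])
p,R,o=cur()
print(o["wrist_force"],o["width"]);plan([.4703,-.2828,.0509+.03],Rd)
im=snapshot("side")[:,:,::-1].copy();cv2.imwrite("pics/side19.png",im)
x0,y0,f=225,190,5
b=cv2.resize(im[y0:y0+155,x0:x0+120].copy(),None,fx=f,fy=f,interpolation=cv2.INTER_CUBIC)
bot=p[2]-.0449
def circ(c,r,col):
    for t in np.linspace(0,2*np.pi,80):
        u,v=proj("side",np.array(c)+r*np.array([np.cos(t),np.sin(t),0]));cv2.circle(b,(int((u-x0+.5)*f),int((v-y0+.5)*f)),1,col,-1)
circ([p[0],p[1],bot],.051,(255,0,255));circ([p[0],p[1],bot+.058],.051,(0,0,255))
circ([PAD[0],PAD[1],.006],.062,(0,255,0))
cv2.imwrite("pics/m19.png",b[:600])
```

```text
[ 0.68104321  0.03313513 -1.81105113] 0.022997488197385653
pos [ 0.4683 -0.2806  0.1338] turn [ 0.001 -0.003  0.001] |0.003| shift cm (target frame) [5.29 0.17 0.24] |5.3| (cur frame) [5.29 0.17 0.26]
```

View pics/m19.png

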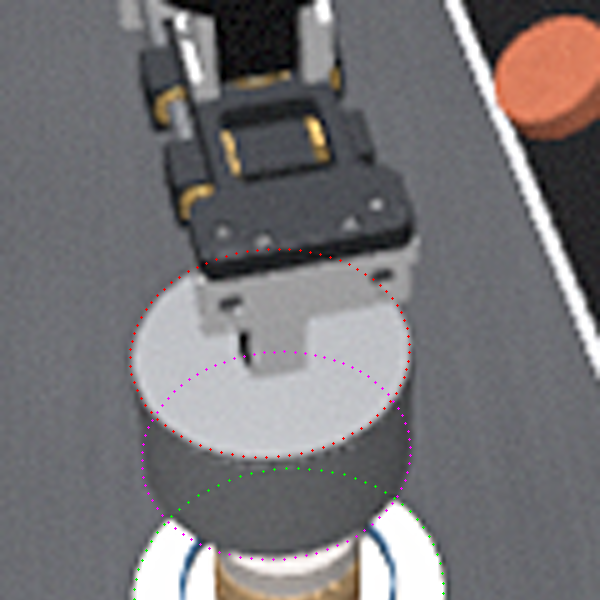

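The projected circles match the lid and the plate to within about 1 px. Fine-tuning sideways and lowering.

Request:
step_arm(
  motion="0 1 0.15 0.22 0 0 0;0 2 0 0 0 0 0;0 1.5 0 0 0 0 0;0 0.5 0 0 0 0 0;0 0 0 0 0 0 0;0 0 0 0 0 0 0;0 0 0 0 0 0 0",
)

```text
time: 30.95
tool_pos: [0.4712, -0.2842, 0.0858]
ee_rot: [1.294, 1.569, -0.146]
wrist_force: [0.1, -0.0, -0.9]
width: 0.0231
```

```bash
cat > l.py <<'E'
from h import *
def look(tag,off=.0449):
    p,R,o=cur();im=snapshot("side")[:,:,::-1].copy();cv2.imwrite(f"pics/{tag}s.png",im);q=cur()[0];p=(p+q)/2
    print(o["wrist_force"].round(2),o["width"],"p",p.round(4));plan([.4703,-.2828,.0509])
    x0,y0,f=225,220,5
    b=cv2.resize(im[y0:y0+130,x0:x0+120].copy(),None,fx=f,fy=f,interpolation=cv2.INTER_CUBIC);bot=p[2]-off
    def circ(c,r,col):
        for t in np.linspace(0,2*np.pi,80):
            u,v=proj("side",np.array(c)+r*np.array([np.cos(t),np.sin(t),0]));cv2.circle(b,(int((u-x0+.5)*f),int((v-y0+.5)*f)),1,col,-1)
    circ([p[0],p[1],bot],.051,(255,0,255));circ([p[0],p[1],bot+.058],.051,(0,0,255));circ([PAD[0],PAD[1],.006],.062,(0,255,0))
    cv2.imwrite(f"pics/{tag}.png",b[:598])
E
python3 -c "
from l import *
look('b1')"
```

```text
[ 0.06 -0.   -0.85] 0.023068709232716415 p [ 0.4713 -0.2843  0.0859]
pos [ 0.4713 -0.2844  0.086 ] turn [0. 0. 0.] |0.000| shift cm (target frame) [ 3.51 -0.09 -0.18] |3.5| (cur frame) [ 3.51 -0.09 -0.18]
```

View pics/b1.png

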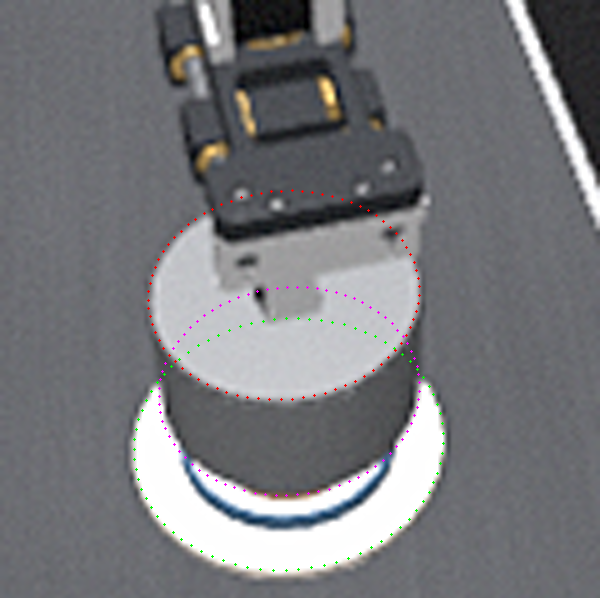

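Request:
step_arm(
  motion="0 1 -0.07 -0.13 0 0 0;0 1 0 0 0 0 0;0 0.2 0 0 0 0 0;0 0 0 0 0 0 0;0 0 0 0 0 0 0",
)

```text
time: 31.42
tool_pos: [0.4693, -0.2826, 0.0619]
ee_rot: [-2.957, 1.569, 1.886]
wrist_force: [0.9, -0.4, -0.3]
width: 0.0232
```

```bash
python3 -c "
from l import *
look('b2')"
```

```text
[ 0.92 -0.42 -0.29] 0.02322778666889158 p [ 0.4695 -0.2827  0.0622]
pos [ 0.4696 -0.2828  0.0625] turn [0. 0. 0.] |0.000| shift cm (target frame) [1.16 0.07 0.01] |1.2| (cur frame) [1.16 0.07 0.01]
```

View pics/b2.png

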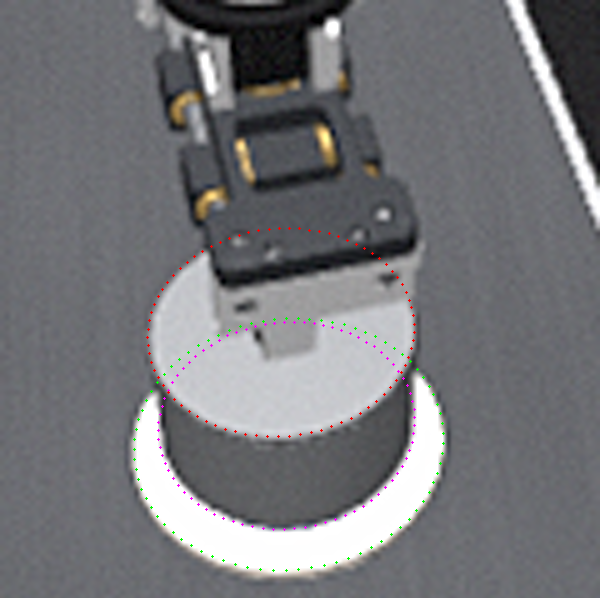

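Request:
step_arm(
  motion="0 0.15 0.05 0 0 0 0;0 0 0 0 0 0 0;0 0.1 0 0 0 0 0;0 0 0 0 0 0 0",
)

```text
time: 31.8
tool_pos: [0.4702, -0.2828, 0.0601]
ee_rot: [2.48, 1.57, 1.04]
wrist_force: [0.1, 0.6, -0.2]
width: 0.023
```

Request:
step_arm(
  motion="0 0.15 0 0 0 0 0;0 0 0 0 0 0 0;0 0 0 0 0 0 0",
)

```text
time: 32.05
tool_pos: [0.4705, -0.283, 0.0589]
ee_rot: [1.762, 1.569, 0.322]
wrist_force: [-0.2, -0.0, -0.1]
width: 0.0233
```

Request:
step_arm(
  motion="0 0.15 0 0 0 0 0;0 0 0 0 0 0 0;0 0 0 0 0 0 0",
)

```text
time: 32.3
tool_pos: [0.4705, -0.283, 0.0589]
ee_rot: [1.439, 1.569, -0.002]
wrist_force: [-1.6, 1.1, 5.7]
width: 0.0237
```

The lid stopped at 0.0589, exactly 8 mm above its seated height (0.0509), and it was centred to about 1 mm. This is the lid that sits on the rim. I'll take it back to the table and use the other one.

Request:
step_arm(
  motion="0 -0.5 0 0 0 0 0;0 -1.5 0 0 0 0 0;0 -3 0 0 0 0 0;0 -3 0 0 0 0 0;0 0 0 -1.2 0 0 0;0 0 0.07 -2.5 0 0 0;0 0 0.07 -2.5 0 0 0;0 0 0.07 -2.5 0 0 0;0 0 0.07 -2.5 0 0 0;0 0 0.07 -2.5 0 0 0;0 0 0.07 -2.5 0 0 0;0 0 0.07 -2.5 0 0 0;0 0 0.07 -2.5 0 0 0;0 0 0.07 -2.5 0 0 0;0 0 0.05 -1.5 0 0 0;0 0 0 0 0 0 0;0 0 0 0 0 0 0",
)

```text
time: 33.72
tool_pos: [0.4434, -0.0314, 0.1366]
ee_rot: [-2.557, 1.57, 2.288]
wrist_force: [0.1, -0.0, -1.9]
width: 0.0237
```

Run:
```python
from h import *
p,R,o=cur();print(p,R[:,0],o["wrist_force"],o["width"])
im=snapshot("side")[:,:,::-1].copy();cv2.imwrite("pics/side20.png",im)
cv2.imwrite("pics/m20.png",cv2.resize(im[90:350,180:440],None,fx=2.2,fy=2.2,interpolation=cv2.INTER_CUBIC))
```

```text
[ 0.44342574 -0.0313975   0.1365585 ] [-5.77715749e-04  6.62018652e-04 -9.99999614e-01] [ 0.08055757 -0.02993741 -1.8886154 ] 0.023727647780437258
```

View pics/m20.png

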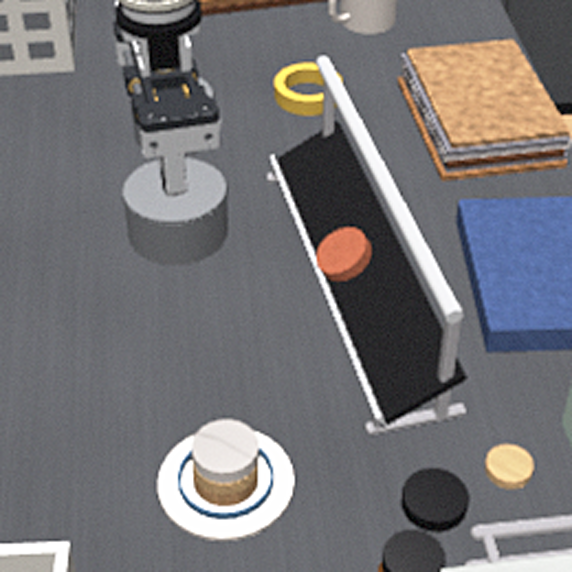

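The stack is undisturbed at crop (225,465). Lowering the wrong lid onto the free table.

Request:
step_arm(
  motion="0 2.5 0 0 0 0 0;0 3 0 0 0 0 0;0 2 0 0 0 0 0;0 0.8 0 0 0 0 0;0 0.2 0 0 0 0 0;0 0 0 0 0 0 0;0 0 0 0 0 0 0;0 0 0 0 0 0 0",
)

```text
time: 34.43
tool_pos: [0.4455, -0.0325, 0.0541]
ee_rot: [1.494, 1.567, 0.053]
wrist_force: [-0.8, 0.2, -1.3]
width: 0.023
```

Request:
step_arm(
  motion="0 0.2 0 0 0 0 0;0 0 0 0 0 0 0;0 0.1 0 0 0 0 0;0 0 0 0 0 0 0;0 0 0 0 0 0 0",
)

```text
time: 34.85
tool_pos: [0.4441, -0.032, 0.0494]
ee_rot: [2.541, 1.57, 1.101]
wrist_force: [-0.0, 0.9, -0.9]
width: 0.0234
```

Request:
step_arm(
  motion="0 0.2 0 0 0 0 0;0 0.1 0 0 0 0 0;0 0 0 0 0 0 0;0 0 0 0 0 0 0",
)

```text
time: 35.18
tool_pos: [0.444, -0.0319, 0.0461]
ee_rot: [2.984, 1.57, 1.544]
wrist_force: [-0.2, 0.0, -1.5]
width: 0.0234
```

Request:
step_arm(
  motion="0 0.1 0 0 0 0 0;0 0 0 0 0 0 0;0 0 0 0 0 0 0",
)

```text
time: 35.43
tool_pos: [0.444, -0.032, 0.0453]
ee_rot: [2.712, 1.57, 1.271]
wrist_force: [-0.7, -0.6, -1.0]
width: 0.0236
```

Request:
step_arm(
  motion="0 0.1 0 0 0 0 0;0 0 0 0 0 0 0;0 0 0 0 0 0 0",
)

```text
time: 35.68
tool_pos: [0.4443, -0.032, 0.0449]
ee_rot: [2.141, 1.569, 0.7]
wrist_force: [-1.6, 0.0, 2.1]
width: 0.0231
```

Request:
step_arm(
  motion="60 0 0 0 0 0 0;60 0 0 0 0 0 0;60 0 0 0 0 0 0;60 0 0 0 0 0 0;60 0 0 0 0 0 0;60 0 0 0 0 0 0;60 -1 0 0 0 0 0;60 -3 0 0 0 0 0;60 -3 0 0 0 0 0;60 -1 0 0 0 0 0;60 0 0 0 0 0 0",
)

```text
time: 36.6
tool_pos: [0.4466, -0.0326, 0.1284]
ee_rot: [1.359, 1.562, -0.081]
wrist_force: [0.2, 0.5, -0.5]
width: 0.0561
```

Run:
```python
from h import *
Rd=frame([0,0,-1],[.13,-.99,0])
im=snapshot("side")[:,:,::-1].copy();cv2.imwrite("pics/side21.png",im)
s=cv2.cvtColor(cv2.imread("pics/side0.png"),cv2.COLOR_BGR2HSV)
c,st,h,_=blob((s[:,:,2]>150).astype(np.uint8),(232,118,285,165));e=cv2.fitEllipse(h);print("lid2 side top",c,np.round(e[0],1),np.round(e[1],1),onz("side",*e[0],.058))
pts=np.array([onz("side",*q[0],.058)[:2] for q in h],np.float32);print(cv2.minEnclosingCircle(pts))
c,st,h,_=blob((s[:,:,2]>150).astype(np.uint8),(232,182,290,240));pts=np.array([onz("side",*q[0],.058)[:2] for q in h],np.float32);print("lid1",cv2.minEnclosingCircle(pts))
plan([.4487,.268,.12],Rd);print(cur()[2]["width"])
cv2.imwrite("pics/m21.png",cv2.resize(im[90:350,180:440],None,fx=2.2,fy=2.2,interpolation=cv2.INTER_CUBIC))
```

```text
lid2 side top [257.60956175 133.85657371] [257.6 132.9] [20.6 37. ] [0.44788164 0.26722706 0.058     ]
((0.44807150959968567, 0.2685413360595703), 0.05063577741384506)
lid1 ((0.44091662764549255, -0.012667389586567879), 0.0511305145919323)
pos [ 0.4451 -0.0323  0.1258] turn [-0.     0.    -0.004] |0.004| shift cm (target frame) [  0.58   4.26 -29.73] |30.0| (cur frame) [  0.59   4.26 -29.73]
0.056154412833827355
```

View pics/m21.png

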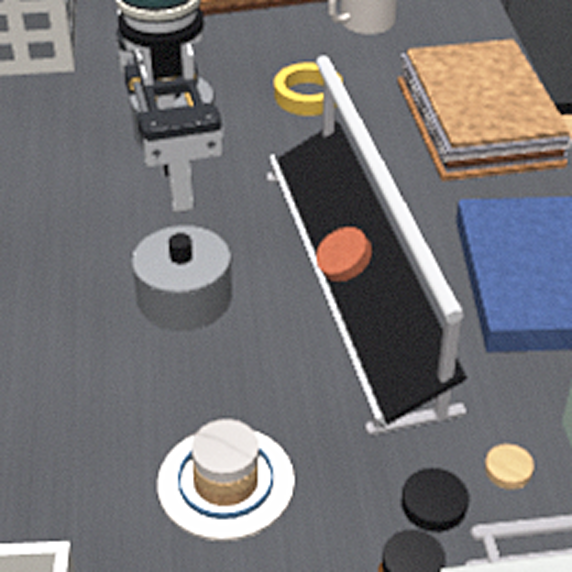

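The wrong lid is upright at crop (182,270) and the stack is untouched. Both views put the other lid at (0.448, 0.2685).

Request:
step_arm(
  motion="60 0 0.3 -2 0 0 0;60 0 0.4 -2.8 0 0 0;60 0 0.4 -2.8 0 0 0;60 0 0.4 -2.8 0 0 0;60 0 0.4 -2.8 0 0 0;60 0 0.4 -2.8 0 0 0;60 0 0.4 -2.8 0 0 0;60 0 0.4 -2.8 0 0 0;60 0 0.4 -2.8 0 0 0;60 0 0.4 -2.8 0 0 0;60 0.3 0.36 -2.6 0 0 0;60 0.3 0 0 0 0 0;60 0 0 0 0 0 0;60 0 0 0 0 0 0",
)

```text
time: 37.82
tool_pos: [0.4464, 0.2679, 0.1165]
ee_rot: [-1.268, 1.567, -2.708]
wrist_force: [0.4, -0.1, 0.2]
width: 0.0563
```

Run:
```python
from h import *
Rd=frame([0,0,-1],[.13,-.99,0])
im=snapshot("side")[:,:,::-1].copy();cv2.imwrite("pics/side22.png",im)
plan([.4484,.2685,.0449],Rd);print(cur()[2]["joint_positions"])
cv2.imwrite("pics/m22.png",cv2.resize(im[40:200,180:380],None,fx=3,fy=3,interpolation=cv2.INTER_CUBIC))
```

```text
pos [0.4469 0.2677 0.1172] turn [-0.001  0.001  0.002] |0.002| shift cm (target frame) [ 7.23  0.16 -0.06] |7.2| (cur frame) [ 7.23  0.18 -0.06]
[4.30767290e-01 4.93854124e-02 1.55270725e+00 9.34556279e-05
 1.54154609e+00 1.87192489e+00]
```

View pics/m22.png

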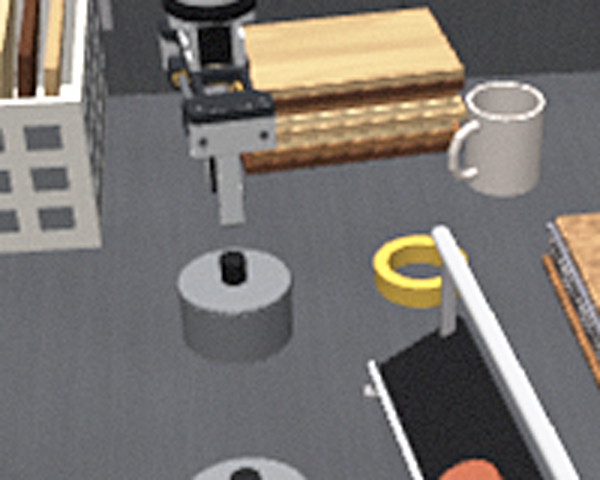

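Request:
step_arm(
  motion="60 1.5 0.15 -0.05 0 0 0;60 2 0 0 0 0 0;60 2 0 0 0 0 0;60 0.7 0 0 0 0 0;60 0 0 0 0 0 0;60 0 0 0 0 0 0;60 0 0 0 0 0 0",
)

```text
time: 38.45
tool_pos: [0.45, 0.2697, 0.0581]
ee_rot: [2.062, 1.567, 0.62]
wrist_force: [0.5, 0.5, 0.6]
width: 0.0564
```

Run:
```python
from h import *
Rd=frame([0,0,-1],[.13,-.99,0])
im=snapshot("side")[:,:,::-1].copy();cv2.imwrite("pics/side23.png",im)
plan([.4484,.2685,.0449],Rd);print(cur()[2]["wrist_force"])
cv2.imwrite("pics/m23.png",cv2.resize(im[80:170,210:310],None,fx=6,fy=6,interpolation=cv2.INTER_CUBIC))
```

```text
pos [0.4501 0.2699 0.0583] turn [-0.001 -0.002 -0.003] |0.004| shift cm (target frame) [ 1.34 -0.19  0.11] |1.4| (cur frame) [ 1.34 -0.19  0.12]
[0.69944037 0.31359884 0.40967843]
```

View pics/m23.png

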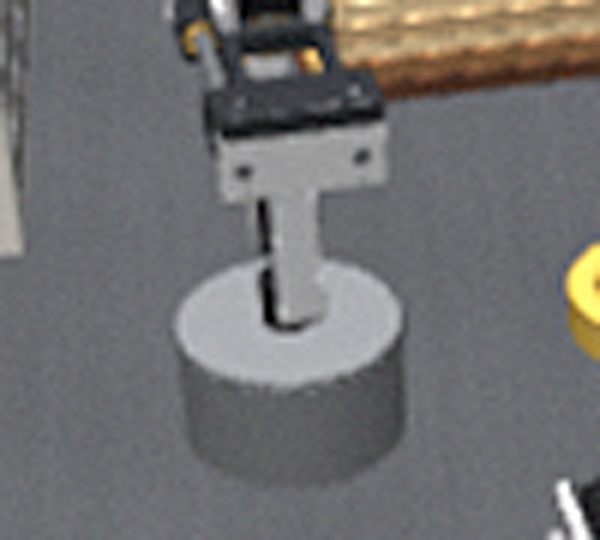

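Request:
step_arm(
  motion="60 0.7 -0.17 0.08 0 0 0;60 0.3 0 0 0 0 0;60 0.25 0 0 0 0 0;60 0 0 0 0 0 0;60 0 0 0 0 0 0;60 0 0 0 0 0 0",
)

```text
time: 39.0
tool_pos: [0.4474, 0.2688, 0.0441]
ee_rot: [2.58, 1.57, 1.14]
wrist_force: [-0.0, -0.3, 0.2]
width: 0.0564
```

Request:
step_arm(
  motion="60 -0.05 0.08 0 0 0 0;0 0 0 0 0 0 0;0 0 0 0 0 0 0;0 0 0 0 0 0 0;0 0 0 0 0 0 0;0 0 0 0 0 0 0;0 0 0 0 0 0 0;0 0 0 0 0 0 0;0 0 0 0 0 0 0;0 0 0 0 0 0 0",
)

```text
time: 39.83
tool_pos: [0.4482, 0.2689, 0.0446]
ee_rot: [2.641, 1.57, 1.201]
wrist_force: [0.5, -0.0, 0.4]
width: 0.0234
```

Request:
step_arm(
  motion="0 -0.3 0 0 0 0 0;0 -0.7 0 0 0 0 0;0 -2 0 0 0 0 0;0 -3 0 0 0 0 0;0 -3 0 0 0 0 0;0 -3 0 0 0 0 0;0 0 0 0 0 0 0;0 0 0 0 0 0 0",
)

```text
time: 40.5
tool_pos: [0.4495, 0.2692, 0.1672]
ee_rot: [1.959, 1.565, 0.519]
wrist_force: [-0.4, -0.4, -1.2]
width: 0.0233
```

Run:
```python
from h import *
Rd=frame([0,0,-1],[.13,-.99,0])
plan([.4703,-.2828,.135],Rd);print(cur()[2]["wrist_force"],cur()[2]["width"])
```

```text
pos [0.4495 0.2692 0.1672] turn [-0.    -0.002 -0.006] |0.006| shift cm (target frame) [ 3.22 -5.12 55.  ] |55.3| (cur frame) [ 3.06 -5.13 55.01]
[-0.43793604 -0.40368353 -1.21817755] 0.023286669041774045
```

Request:
step_arm(
  motion="0 0 -0.15 1.5 0 0 0;0 0 -0.25 2.8 0 0 0;0 0 -0.27 2.8 0 0 0;0 0 -0.27 2.8 0 0 0;0 0 -0.27 2.8 0 0 0;0 0 -0.27 2.8 0 0 0;0 0 -0.27 2.8 0 0 0;0 0 -0.27 2.8 0 0 0;0 0 -0.27 2.8 0 0 0;0 0 -0.27 2.8 0 0 0;0 0 -0.27 2.8 0 0 0;0 0 -0.27 2.8 0 0 0;0 0 -0.27 2.8 0 0 0;0 0 -0.27 2.8 0 0 0;0 0 -0.27 2.8 0 0 0;0 0 -0.27 2.8 0 0 0;0 0 -0.27 2.8 0 0 0;0 0 -0.25 2.8 0 0 0;0 0 -0.25 2.8 0 0 0;0 0 -0.25 2.5 0 0 0",
)

```text
time: 42.17
tool_pos: [0.4659, -0.2784, 0.1612]
ee_rot: [-2.487, 1.566, 2.356]
wrist_force: [-0.0, 0.2, -1.3]
width: 0.0236
```

Request:
step_arm(
  motion="0 0 0 1 0 0 0;0 0 0 0 0 0 0;0 0 0 0 0 0 0;0 0 0 0 0 0 0",
)

```text
time: 42.5
tool_pos: [0.4684, -0.2858, 0.1632]
ee_rot: [-2.956, 1.568, 1.887]
wrist_force: [-0.1, 0.8, -2.0]
width: 0.0232
```

Run:
```python
from h import *
Rd=frame([0,0,-1],[.13,-.99,0])
plan([.4703,-.2828,.084],Rd);print(cur()[2]["wrist_force"],cur()[2]["width"])
```

```text
pos [ 0.4684 -0.2858  0.1632] turn [ 0.001 -0.003  0.001] |0.003| shift cm (target frame) [ 7.92  0.23 -0.27] |7.9| (cur frame) [ 7.92  0.24 -0.25]
[-0.12525223  0.76659888 -1.99292982] 0.02321195492198529
```

Request:
step_arm(
  motion="0 1.5 0.2 -0.25 0 0 0;0 2 0 0 0 0 0;0 2 0 0 0 0 0;0 1.5 0 0 0 0 0;0 0.5 0 0 0 0 0;0 0 0 0 0 0 0;0 0 0 0 0 0 0;0 0 0 0 0 0 0",
)

```text
time: 43.17
tool_pos: [0.4713, -0.2847, 0.0908]
ee_rot: [1.192, 1.568, -0.247]
wrist_force: [0.2, -0.3, -1.6]
width: 0.0235
```

```bash
python3 -c "
from l import *
look('b3',.0446)"
```

```text
[ 0.19 -0.27 -1.62] 0.02349941635517177 p [ 0.4713 -0.2848  0.0908]
pos [ 0.4713 -0.2849  0.0909] turn [0. 0. 0.] |0.000| shift cm (target frame) [ 4.   -0.08 -0.22] |4.0| (cur frame) [ 4.   -0.08 -0.22]
```

View pics/b3.png

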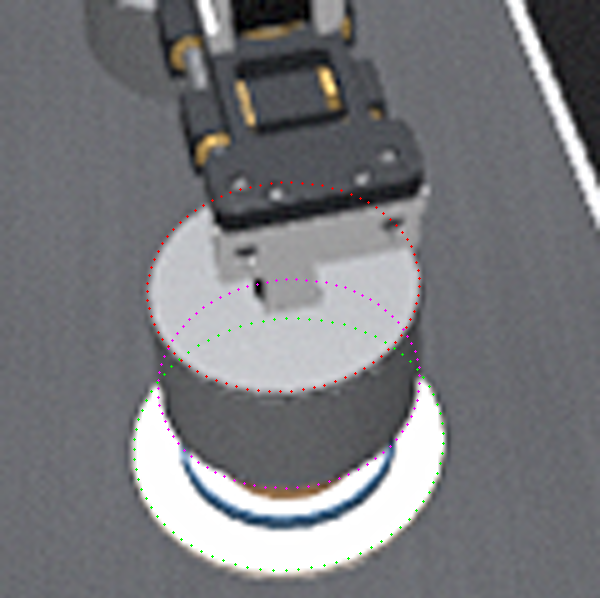

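Request:
step_arm(
  motion="0 1 -0.06 -0.2 0 0 0;0 1 0 0 0 0 0;0 0.6 0 0 0 0 0;0 0 0 0 0 0 0;0 0 0 0 0 0 0;0 0 0 0 0 0 0",
)

```text
time: 43.72
tool_pos: [0.4695, -0.2827, 0.063]
ee_rot: [2.725, 1.57, 1.284]
wrist_force: [0.8, -0.1, -1.3]
width: 0.0232
```

```bash
python3 -c "
from l import *
look('b4',.0446)"
```

```text
[ 0.79 -0.11 -1.28] 0.02320393951521748 p [ 0.4696 -0.2828  0.0631]
pos [ 0.4697 -0.2828  0.0633] turn [0. 0. 0.] |0.000| shift cm (target frame) [1.24 0.06 0.  ] |1.2| (cur frame) [1.24 0.06 0.  ]
```

View pics/b4.png

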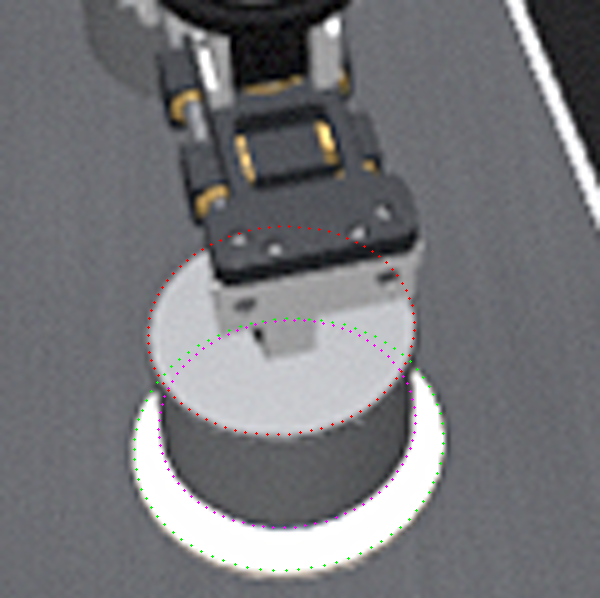

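Request:
step_arm(
  motion="0 0.2 0.05 0 0 0 0;0 0 0 0 0 0 0;0 0.15 0 0 0 0 0;0 0 0 0 0 0 0",
)

```text
time: 44.1
tool_pos: [0.4699, -0.2825, 0.0594]
ee_rot: [2.757, 1.57, 1.317]
wrist_force: [0.2, 0.1, -2.0]
width: 0.0234
```

Request:
step_arm(
  motion="0 0.15 0 0 0 0 0;0 0 0 0 0 0 0;0 0 0 0 0 0 0",
)

```text
time: 44.35
tool_pos: [0.4699, -0.2825, 0.058]
ee_rot: [2.792, 1.57, 1.351]
wrist_force: [-0.4, 0.4, -2.3]
width: 0.0238
```

Request:
step_arm(
  motion="0 0.15 0 0 0 0 0;0 0 0 0 0 0 0;0 0 0 0 0 0 0",
)

```text
time: 44.6
tool_pos: [0.4699, -0.2825, 0.0565]
ee_rot: [2.784, 1.57, 1.343]
wrist_force: [-0.3, -0.1, -1.3]
width: 0.0233
```

Past the rim height with no force, so this lid goes over the rim.

Request:
step_arm(
  motion="0 0.2 0 0 0 0 0;0 0 0 0 0 0 0;0 0.2 0 0 0 0 0;0 0 0 0 0 0 0",
)

```text
time: 44.93
tool_pos: [0.4698, -0.2824, 0.0521]
ee_rot: [-3.126, 1.569, 1.717]
wrist_force: [0.3, -0.1, -2.2]
width: 0.0235
```

Request:
step_arm(
  motion="0 0.1 0 0 0 0 0;0 0 0 0 0 0 0;0 0 0 0 0 0 0",
)

```text
time: 45.18
tool_pos: [0.47, -0.2825, 0.0515]
ee_rot: [2.684, 1.57, 1.244]
wrist_force: [-0.7, 0.3, -1.1]
width: 0.0232
```

Request:
step_arm(
  motion="0 0.1 0 0 0 0 0;0 0 0 0 0 0 0;0 0 0 0 0 0 0",
)

```text
time: 45.43
tool_pos: [0.4701, -0.2826, 0.0506]
ee_rot: [2.43, 1.57, 0.99]
wrist_force: [0.8, -0.2, -1.3]
width: 0.0234
```

Request:
step_arm(
  motion="0 0.1 0 0 0 0 0;0 0 0 0 0 0 0;0 0 0 0 0 0 0",
)

```text
time: 45.68
tool_pos: [0.4701, -0.2826, 0.0506]
ee_rot: [1.946, 1.57, 0.506]
wrist_force: [-1.7, 2.0, 5.0]
width: 0.0233
```

Seated: contact is at 0.0506, the height expected for the plate. Releasing and backing up.

Request:
step_arm(
  motion="60 0 0 0 0 0 0;60 0 0 0 0 0 0;60 0 0 0 0 0 0;60 0 0 0 0 0 0;60 0 0 0 0 0 0;60 0 0 0 0 0 0;60 -1 0 0 0 0 0;60 -3 0 0 0 0 0;60 -3 0 0 0 0 0;60 -3 0 0 0 0 0;60 -3 0 -1 0 0 0;60 0 0 -3 0 0 0;60 0 0 -3 0 0 0;60 0 0 -3 0 0 0;60 0 0 0 0 0 0;60 0 0 0 0 0 0;60 0 0 0 0 0 0",
)

```text
time: 47.1
tool_pos: [0.4572, -0.184, 0.1803]
ee_rot: [1.268, 1.569, -0.173]
wrist_force: [0.5, -0.3, 0.6]
width: 0.0561
```

Run:
```python
from h import *
for n in("side","top"): cv2.imwrite(f"pics/{n}30.png",snapshot(n)[:,:,::-1])
p,R,o=cur();print(p,o["wrist_force"])
im=cv2.imread("pics/side30.png");s=cv2.cvtColor(im,cv2.COLOR_BGR2HSV)
x0,y0,f=220,220,5
b=cv2.resize(im[y0:y0+120,x0:x0+130].copy(),None,fx=f,fy=f,interpolation=cv2.INTER_CUBIC)
def circ(c,r,col):
    for t in np.linspace(0,2*np.pi,90):
        u,v=proj("side",np.array(c)+r*np.array([np.cos(t),np.sin(t),0]));cv2.circle(b,(int((u-x0+.5)*f),int((v-y0+.5)*f)),1,col,-1)
circ([PAD[0],PAD[1],.006],.051,(255,0,255));circ([PAD[0],PAD[1],.064],.051,(0,0,255));circ([PAD[0],PAD[1],.006],.062,(0,255,0))
cv2.imwrite("pics/f1.png",b)
c=cv2.resize(im[:, 150:480],None,fx=1.5,fy=1.5);cv2.imwrite("pics/f2.png",c)
```

```text
[ 0.45706437 -0.18451646  0.17975395] [-0.02555614  0.28943468 -0.05747273]
```

View pics/f1.png

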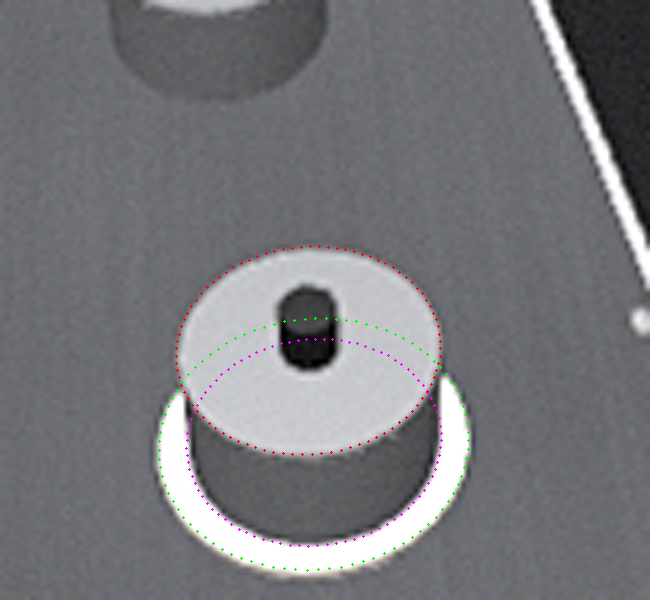

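View pics/f2.png

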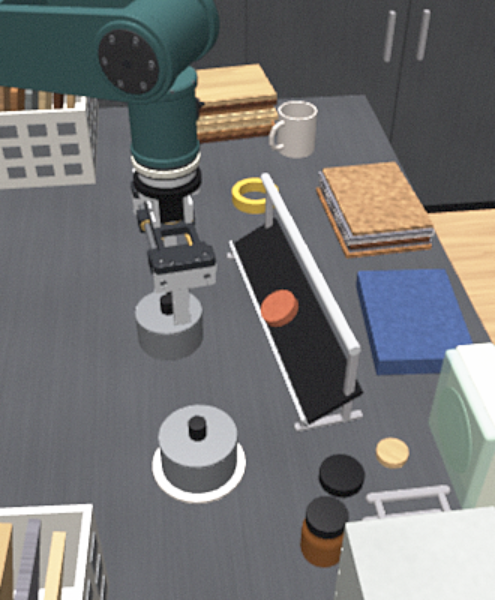

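View pics/top30.png

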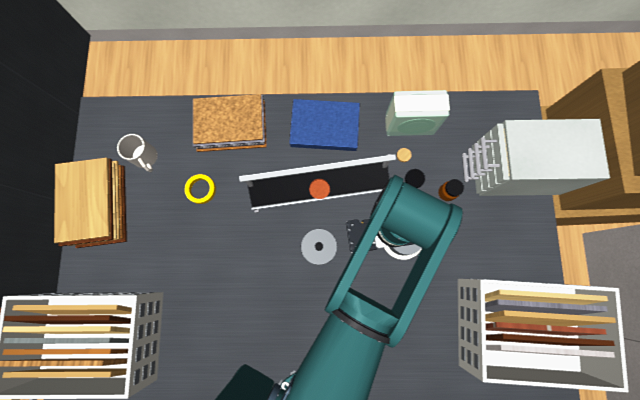

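The lid's outline matches the projected fully-seated circles, and the wrong lid stands upright well clear (top 319,247). The clay disc (319,189), the tape roll and the jar are where they were, and the gripper is free. Handing in.

```bash
python3 -c "
from bench import robot
print(robot.close_job()); print(robot.get_obs()['time'])"
```

```text
the job is handed in; nothing more can be done
None
the job is handed in; nothing more can be done
```

I handed the job in at about 47 s with the sample set made up. The oak disc lies on the cork pad with the marble disc on top of it. The dish is closed with the lid that goes fully down. `close_job` gave no verdict, so this rests on my own checks.

- **Discs:** in the side picture both discs were flat and within about 1 mm of the pad's centre, measured left to right. Their front-to-back position comes mainly from the reported tool position. I could not see them again once the lid was on.
- **Lids:** the nearer lid stopped 8 mm above its seat while centred to about 1 mm, so I set it upright on the table about 25 cm from the dish. The farther lid went past the rim without force and seated at the expected plate height. Its outline in the last side picture matches a fully seated lid to within about 1 px.
- **Left alone:** the terracotta disc, tape roll and jar show no visible movement, and the gripper was clear of everything at the end.

**Disagreements found:**
- The fingertips really sit about 16 mm behind the reported TCP, not 19 mm ahead of it as stated. My first try at the oak disc closed in the air above it and moved nothing. I measured the offset in the pictures, confirmed it by touching the slope, and used it from then on.
- The discs measured about 110 mm apart, not the stated 115 mm. I used the measured positions.

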